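# Gauge the groove depth of an aluminium rail

### The arm

A 6-joint arm with a two-finger parallel gripper is mounted at the origin on the work surface. World frame = base frame: x ahead of the robot, y to its left, z up, the work surface at z = 0. Lengths are in m, angles in degrees, forces in N, time in s.
With the tool pointing down it reaches from about 0.325 to 0.775 m from the base axis. Payload 5.5 kg.
Tool frame: the origin (TCP) lies at the very end of the fingers, on their centre line; the grasp point (between the pads) lies 19 mm behind it; x points along the fingers, z is the direction in which the jaws open and shut, and the axes are right-handed (so a half turn about x gives the same grasp; the last joint's range is limited). The gripper opens to 85 mm and grips with 20 to 120 N. Pads are 22 mm wide; open, the fingers measure 114 mm over their backs; the gripper's body (76 mm by 85 mm) begins 54 mm behind the grasp point. The pads swing forward as they close: fully open they stand 13 mm farther back than shut.
Start: joints at [71.465, 5.22, 70.514, -0, 104.267, -3.249], TCP at [0.158, 0.579, 0.231] pointing down, gripper open.
Joint ranges: [-164.24, 164.24], [-49.07, 125.15], [9.68, 141.18], [-86.29, 266.29], [3.28, 154.24], [-151.56, 151.56]. Speed limits (degrees/s): [147.25, 147.25, 172.46, 180, 180, 180].

### API

Orientations are given as [roll, pitch, yaw] about the fixed x, y, z axes, in that order (R = Rz(yaw) Ry(pitch) Rx(roll)).
In Python, from bench import manip, imaging, order gives the robot as it stands.
- The arm moves only by the shell command python3 -m creep 'ROWS' [FORCE]. ROWS is JSON, a list of rows, each a list of 3 entries, a list of its own where there are three numbers: the turn, a rotation vector about the world's x, y, z in rad, then the shift along the world's x, y, z in m, then the closure, from -1 (fully open) to 1 (shut). A call has 1 to 5 rows; each row is the pose to reach, as a shift and turn from the pose commanded when the call began; what a row does not reach only later rows make up. A row lasts 1/8 s, in which the tool goes at most 62.5 mm and 10.7 degrees, less where a joint would pass 70% of its speed; a pose out of reach is approached as far as the arm can. A call with a gripper value outside its range is refused whole. The fingers move at their own pace and stop on an object; FORCE is the grip in N (left out, the last holds). Time passes only in rows, so rows that repeat a pose let the fingers close. It gives the time, the measured TCP pose, the force and the opening at its end, in the units of the state.
- manip.get_state(): the state, without advancing time (a new reading comes with each control period).
- imaging.capture(name): name is "scene" or "top" or "wrist"; returns the picture (480x640x3 uint8, red, green, blue); there is no depth.
- imaging.get_calibration(name): a dict with "K" (3x3 intrinsics, pixels), "dist" ([k1, k2, p1, p2, k3] as OpenCV has them; the pictures are not rectified), "position" and "rotation" of the camera in the world. Camera axes: x right, y down, z forward; pixel columns grow to the right and rows downward; lengths in m; the calibration is good to about 2 mm. A picture is of the moment at which its call begins: read the wrist's pose just before it. get_calibration takes no time and is no camera call; for the wrist camera it gives the pose at the moment of the call.
- order.sign_off(): hands the job in, once; it reports no verdict.
The state is a dict: "time": time; "joint_positions": joint angles; "joint_velocities": joint speeds; "joint_torque": joint torques, N m; "tcp_pos": TCP position; "ee_rot": TCP orientation; "contact_force": force on the tool from outside, world axes, zero at the start; "torque": the same for the moment, N m; "width": finger opening in m.
Only numpy, scipy, OpenCV 4.12 (cv2) and the standard library are available. Lean on these libraries where they do the work, as an engineer would, in place of code of your own. Each camera call takes 0.05 s, during which the arm holds its last target.

### The job

Take the depth gauge off its stand, feel with its lightly sprung probe for the groove in the aluminium rail, then press until the gauge's steel foot sits flat on both rims, firm but gentle (about 10 N on the rims, never 25 N), and hold it so for a full second so that the drag pointer takes the reading. Never drive the probe home on the flat beside the groove, for that spoils the reading. Then set the gauge gently back upright on its stand, centred, with the reading still showing, let go, and leave the other things on the bench where they are.

Things in the scene. Friction and masses are not known exactly. Their poses are not given: they have to be found in the camera images.
- gauge: Loose depth gauge, about 0.35 kg. Origin: centre of the underside of its steel foot bar; z up, y along the foot. Foot 28 (x) x 110 (y) x 12 mm high; on it a black grip block 22 (x) x 56 (y) mm, from 12 to 72 mm above the underside. Keep it upright: the foot is what must sit flat.
- gauge_grip (a point): Point in the gauge's grip block to grip at: 50 mm above the centre of the foot's underside. Grip across the block's 22 mm, fingers closing along the gauge's x.
- probe (a joint): Round steel probe, 5 mm thick with a ball tip, in the middle of the foot's underside; how far it is pushed up into the gauge, m: 0 = out, tip 22 mm below the foot; 0.022 = fully in. It springs out again. Pushing it takes 1.5 N at 0 plus 0.25 N per mm, plus about 1 N while it carries the pointer up.
- pointer (a joint): The reading: small steel bar on a white scale on both 56 mm wide faces of the block, at gauge y = +17 mm, 24 mm above the underside at 0. The probe carries it up (m, same travel as the probe) and it stays at the farthest. A true reading is 0.008 to 0.012 (22 mm less the floor's depth below the rims); above 0.015 it is spoiled.
- rail: Aluminium rail fixed to the bench, 150 (x, lengthwise) x 108 (y, across) mm, on a black plate 170 x 122 x 8 mm. Origin: centre of the plate's underside, at bench height; z up. Two flat rims, each 30 mm wide, at y = +24 to +54 and -24 to -54 mm, tops at z = 42 mm. The gauge's foot lies across the rail on both rims (gauge y along rail y, either way round).
- rail_top (a point): Point midway between the two rims at the height of their tops (axes as the rail). Below it, between the rims, a flat web, its top 2 to 6 mm lower than the rims (varies), with one groove along x, full length, 8 mm wide, 8 mm deep below the web's top, flat floor. The groove's centre line lies anywhere from y = -14 to +14 mm: not told, feel for it with the probe or look.
- stand: Gauge stand fixed to the bench. Origin: centre of its underside, at bench height; z up. Dark plate 90 (x) x 120 (y) x 6 mm; two grey posts, each 44 (x) x 36 (y) mm, at y = -30 and +30 mm, tops at z = 40 mm, a 24 mm gap between. The gauge stands on the posts, foot along the stand's y, its probe free in the gap, its centre over the stand's centre.
- screwdriver: loose screwdriver, 170 mm, black handle, lying on the bench between the rail and the stand. Origin: centre of its underside, about mid-length.
- offcut: loose plain aluminium block 50 x 30 x 12 mm, no groove; a bystander. Origin: centre of its underside.
- tape: loose roll of tape, 100 mm across, 24 mm high, lying flat; a bystander. Origin: centre of its underside.
- heatsink: loose finned aluminium heat sink 80 x 60 x 32 mm; a bystander. Origin: centre of its underside.
- jar: loose white jar, 52 mm across, 75 mm high; a bystander. Origin: centre of its underside.
- clamp_bar: loose aluminium bar 160 x 20 x 15 mm, no groove; a bystander. Origin: centre of its underside.

How it is judged (in metres and radians):
On the way:
1. the foot sits flat on the rims with the probe in the groove, pressed with 4 to 25 N on the rims, for 0.8 s (z of gauge in the frame of rail between 0.04 and 0.0436 m and angle between gauge's own z axis and vertical below 0.035 rad and contact force between gauge and rail above 4 N and value of joint probe between 0.007 and 0.0138 m), for 0.8 s.
At the end, for the whole second after the job is handed in: The gauge stands upright (within 0.04 rad) and at rest on the two posts of its stand, its centre within 14 mm of the stand's, foot on the post tops, probe sprung out free in the gap, the pointer still holding a reading between 7 and 14.5 mm; nothing else on the bench has been moved (horizontal distance between gauge and stand below 0.014 m and z of gauge in the frame of stand between 0.038 and 0.0425 m and angle between gauge's own z axis and vertical below 0.04 rad and linear speed of gauge below 0.02 m/s and value of joint probe below 0.0015 m and value of joint pointer between 0.007 and 0.0145 m); the robot touches nothing.
It fails at once if the gauge is pressed on the rail's rims with more than 25 N (contact force between gauge and rail above 25 N).
It fails at once if the probe is driven home on the flat beside the groove: the pointer passes 15 mm and the reading is spoiled (value of joint pointer above 0.015 m).
It fails at once if the gauge is dropped or banged on its stand (over 60 N) (contact force between gauge and stand above 60 N).
It fails at once if a bystander is moved by more than 15 mm (distance of any of screwdriver, offcut, tape, heatsink, jar, clamp_bar from where it was at the start of the episode above 0.015 m).
It also fails if it takes over 64 s, if anything falls off the work surface, if the arm or the gripper's body presses on something with over 40 N, if the wrist force passes 120 N, or if a joint passes its speed limit or range.

## Working session

There is one attempt and no reset: what is moved stays moved. The work goes in short steps, Python scripts to look and compute and a shell command to move; the robot and the scene stay as the last step left them, time stands still between calls to the robot, and variables do not carry over. Pictures are saved under pics/ and viewed, and the job is handed in when it is done.

```bash
mkdir -p pics; ls; python3 - <<'E'
from bench import manip, imaging, order
import cv2
print(manip.get_state())
for n in ("scene","top","wrist"):
    c=imaging.get_calibration(n); print(n,c)
    cv2.imwrite(f"pics/{n}0.png",imaging.capture(n)[:,:,::-1])
E
```

```text
pics
{'time': 0.0, 'joint_positions': array([ 7.14670747e+01,  5.26301384e+00,  7.05832387e+01, -8.25411058e-04,
        1.04267916e+02, -3.24790422e+00]), 'joint_velocities': array([-0.00017968,  0.09901159,  0.01195087, -0.01137751,  0.04976338,
       -0.02042629]), 'joint_torque': array([ 6.63856226e-04, -4.58708024e+01, -4.18040442e+01, -9.99400004e-05,
        1.07972481e-02,  4.82118708e-06]), 'tcp_pos': array([0.15807664, 0.57849445, 0.23013848]), 'ee_rot': array([ 177.15374789,   89.88582826, -108.1314758 ]), 'contact_force': array([ 0.1636513 , -0.29846504, -0.47030451]), 'torque': array([0.00163345, 0.01423514, 0.02522476]), 'width': 0.08519928759189802}
scene {'K': array([[436.3586784 ,   0.        , 311.31266741],
       [  0.        , 436.3586784 , 242.00534382],
       [  0.        ,   0.        ,   1.        ]]), 'dist': array([0.0368923, 0.       , 0.       , 0.       , 0.       ]), 'position': array([ 1.08232296, -0.02245158,  0.8287886 ]), 'rotation': array([-142.34782416,    0.19189208,   86.1254924 ])}
top {'K': array([[534.68637216,   0.        , 321.94477279],
       [  0.        , 534.68637216, 244.67311999],
       [  0.        ,   0.        ,   1.        ]]), 'dist': array([-0.02197622,  0.        ,  0.        ,  0.        ,  0.        ]), 'position': array([ 0.27122219, -0.0164269 ,  1.1815198 ]), 'rotation': array([-1.68010203e+02, -1.06567246e-01, -8.17249004e+01])}
wrist {'K': array([[332.17472493,   0.        , 320.09800003],
       [  0.        , 332.17472493, 245.81682027],
       [  0.        ,   0.        ,   1.        ]]), 'dist': array([-0.03781167,  0.        ,  0.        ,  0.        ,  0.        ]), 'position': array([0.07543789, 0.60263597, 0.37249196]), 'rotation': array([1.60951673e+02, 9.80093981e-02, 7.47579278e+01])}
```

View pics/top0.png

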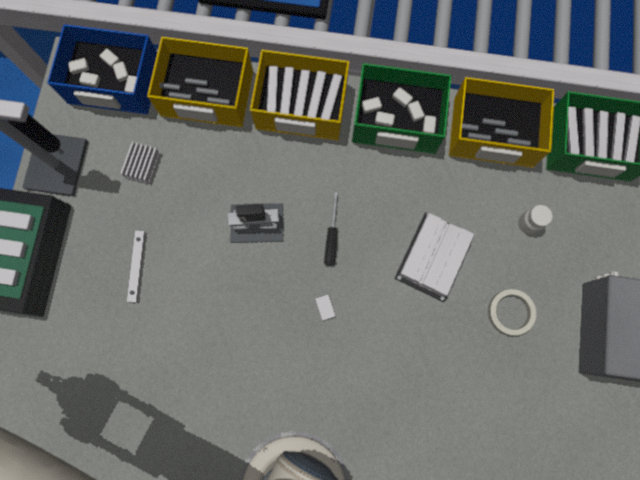

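View pics/scene0.png

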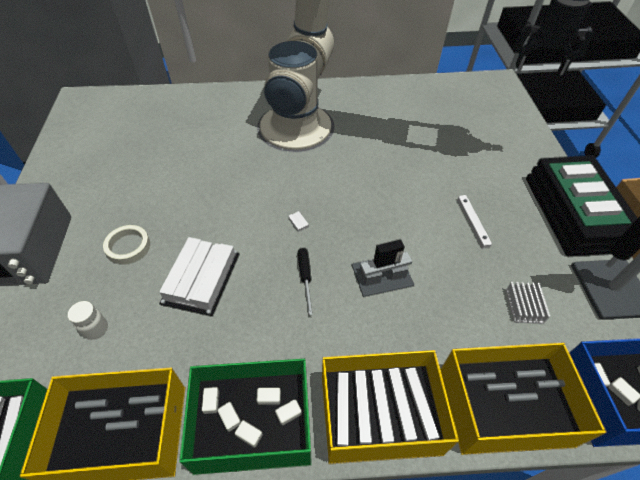

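View pics/wrist0.png

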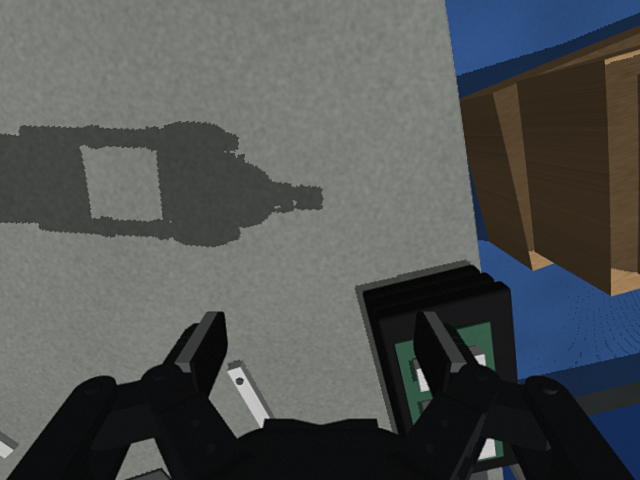

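The top view shows the gauge on its stand near (256,220), the rail near (436,255) with its long side up-right, and the screwdriver at (333,230) between them. I'll enlarge both.

```bash
python3 - <<'E'
import cv2,numpy as np
t=cv2.imread("pics/top0.png");s=cv2.imread("pics/scene0.png")
a=cv2.resize(t[190:250,215:295],None,fx=5,fy=5,interpolation=cv2.INTER_CUBIC)
b=cv2.resize(t[205:305,385:485],None,fx=5,fy=5,interpolation=cv2.INTER_CUBIC)[:, :]
c=cv2.resize(s[230:300,340:425],None,fx=4.6,fy=4.6,interpolation=cv2.INTER_CUBIC)
d=cv2.resize(s[225:320,150:250],None,fx=5,fy=5,interpolation=cv2.INTER_CUBIC)
cv2.imwrite("pics/c1.png",a);cv2.imwrite("pics/c2.png",b);cv2.imwrite("pics/c3.png",c);cv2.imwrite("pics/c4.png",d)
E
```

```text
(no output)
```

View pics/c1.png

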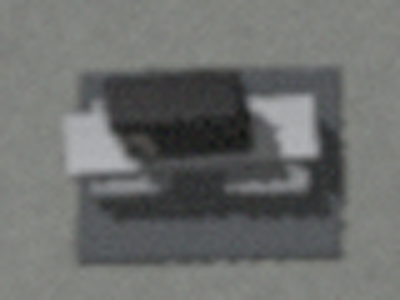

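View pics/c2.png

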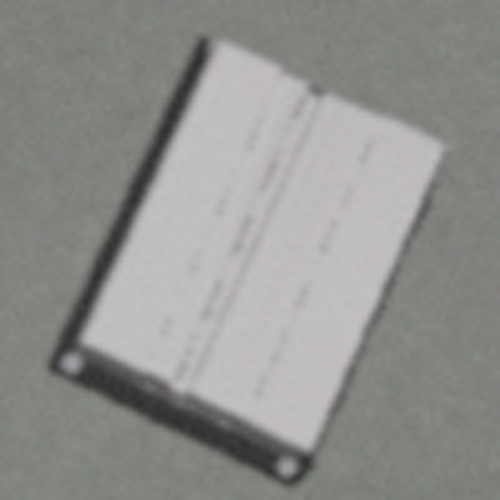

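View pics/c3.png

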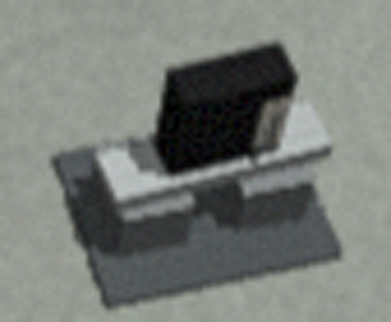

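View pics/c4.png

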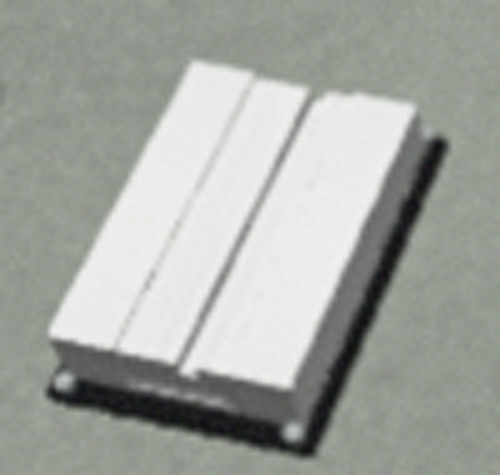

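c1 shows the gauge foot slightly skewed to the stand plate (about 80,70 to 340,262 in the crop). c2 shows the rail top outline, with the groove line left of centre at about (310,90) to (180,385). I'll measure outlines now.

```bash
cat > h.py <<'E'
import numpy as np,cv2
from scipy.spatial.transform import Rotation as R
def ray(cal,px):
    p=cv2.undistortPoints(np.array(px,float).reshape(-1,1,2),cal["K"],cal["dist"]).reshape(-1,2)
    d=np.c_[p,np.ones(len(p))]
    return d@R.from_euler("xyz",cal["rotation"],degrees=True).as_matrix().T
def onz(cal,px,z):
    d=ray(cal,px);c=np.array(cal["position"])
    return c+d*((z-c[2])/d[:,2])[:,None]
def proj(cal,P):
    M=R.from_euler("xyz",cal["rotation"],degrees=True).as_matrix().T
    return cv2.projectPoints(np.array(P,float).reshape(-1,1,3),cv2.Rodrigues(M)[0],-M@np.array(cal["position"]),cal["K"],cal["dist"])[0].reshape(-1,2)
E
python3 - <<'E'
from h import *
from bench import imaging
np.set_printoptions(precision=4,suppress=True)
t=cv2.imread("pics/top0.png");ct=imaging.get_calibration("top")
s=cv2.imread("pics/scene0.png");cs=imaging.get_calibration("scene")
def box(img,cal,roi,lo,hi,z,name):
    x0,y0,x1,y1=roi
    g=cv2.cvtColor(img,cv2.COLOR_BGR2GRAY)[y0:y1,x0:x1]
    m=((g>=lo)&(g<=hi)).astype(np.uint8); m=cv2.morphologyEx(m,cv2.MORPH_CLOSE,np.ones((3,3)))
    c=max(cv2.findContours(m,0,1)[0],key=cv2.contourArea).reshape(-1,2)+[x0,y0]
    P=onz(cal,c,z)
    r=cv2.minAreaRect((P[:,:2]*1000).astype(np.float32))
    print(name,"rect mm",r, "box",cv2.boxPoints(r).tolist())
box(t,ct,(385,205,485,305),170,255,.042,"rail top")
box(s,cs,(150,225,250,320),200,255,.042,"rail scene")
# stand plate corners (crop px /5 + offset)
print("stand top",onz(ct,[[215+a/5-.4,190+b/5-.4] for a,b in [(80,70),(340,68),(342,260),(80,262)]],.006))
print("stand scn",onz(cs,[[340+a/4.6-.4,230+b/4.6-.4] for a,b in [(55,158),(105,305),(340,255)]],.006))
print("foot top",onz(ct,[[215+a/5-.4,190+b/5-.4] for a,b in [(65,118),(68,174),(318,155),(314,95)]],.052))
print("foot scn",onz(cs,[[340+a/4.6-.4,230+b/4.6-.4] for a,b in [(98,148),(120,205),(330,148),(300,103)]],.052))
print("block top",onz(ct,[[215+a/5-.4,190+b/5-.4] for a,b in [(104,80),(112,130),(250,118),(240,72)]],.112))
print("block scn",onz(cs,[[340+a/4.6-.4,230+b/4.6-.4] for a,b in [(167,70),(175,95),(297,78),(282,42)]],.112))
E
```

```text
rail top rect mm ((528.7777099609375, -235.12701416015625), (106.4322280883789, 149.4944610595703), 72.13665008544922) box [[441.31005859375, -262.84906005859375], [583.5975341796875, -308.7061767578125], [616.245361328125, -207.40496826171875], [473.9578857421875, -161.5478515625]]
rail scene rect mm ((530.5887451171875, -236.76571655273438), (108.249267578125, 153.1900177001953), 72.2273941040039) box [[441.1282043457031, -264.9273986816406], [587.00732421875, -311.6871337890625], [620.04931640625, -208.60403442382812], [474.170166015625, -161.84429931640625]]
stand top [[0.5834 0.2378 0.006 ]
 [0.6015 0.1203 0.006 ]
 [0.5129 0.1051 0.006 ]
 [0.495  0.2217 0.006 ]]
stand scn [[0.5186 0.1054 0.006 ]
 [0.604  0.1184 0.006 ]
 [0.5842 0.2345 0.006 ]]
foot top [[0.5488 0.2304 0.052 ]
 [0.5241 0.2246 0.052 ]
 [0.5482 0.1181 0.052 ]
 [0.5748 0.1242 0.052 ]]
foot scn [[0.5458 0.1192 0.052 ]
 [0.5784 0.1249 0.052 ]
 [0.5533 0.2279 0.052 ]
 [0.5264 0.2191 0.052 ]]
block top [[0.5525 0.2042 0.112 ]
 [0.5318 0.1971 0.112 ]
 [0.5451 0.1414 0.112 ]
 [0.564  0.1488 0.112 ]]
block scn [[0.547  0.1449 0.112 ]
 [0.5611 0.1462 0.112 ]
 [0.5555 0.2019 0.112 ]
 [0.5349 0.1992 0.112 ]]
```

```bash
python3 - <<'E'
from h import *
from bench import manip
M=R.from_euler("xyz",manip.get_state()["ee_rot"],degrees=True).as_matrix()
print(M.round(3)); a=np.degrees(np.arctan2(M[1,2],M[0,2]));print(a)
for t in (13.5,-17.8): print(t,np.radians((t-a+90)%180-90),(t-a+90)%180-90)
E
```

```text
[[-0.    -0.965  0.264]
 [-0.001  0.264  0.965]
 [-1.     0.    -0.002]]
74.71364254358839
13.5 -1.068379609524494 -61.21364254358839
-17.8 1.526924988191074 87.48635745641161
```

```bash
python3 -m creep '[[[0,0,-0.18],[0.04,-0.041,0],-1],[[0,0,-0.36],[0.08,-0.082,0],-1],[[0,0,-0.54],[0.12,-0.123,0],-1],[[0,0,-0.72],[0.16,-0.164,0],-1],[[0,0,-0.9],[0.2,-0.205,0],-1]]' 60
python3 -m creep '[[[0,0,-0.168],[0.04,-0.04,0],-1],[[0,0,-0.168],[0.08,-0.08,0],-1],[[0,0,-0.168],[0.12,-0.13,0],-1],[[0,0,-0.168],[0.16,-0.17,0],-1],[[0,0,-0.168],[0.192,-0.2,0],-1]]'
python3 -m creep '[[[0,0,0],[0,0,0],-1],[[0,0,0],[0,0,0],-1]]'
python3 - <<'E'
from h import *
from bench import imaging,manip
s=manip.get_state();print(s['time'],s['tcp_pos'],s['ee_rot'],s['contact_force'])
c=imaging.get_calibration("wrist");print(c['position'],c['rotation'])
cv2.imwrite("pics/w1.png",imaging.capture("wrist")[:,:,::-1])
import pickle;pickle.dump(c,open("w1.pkl","wb"))
E
```

```text
time: 0.78
tcp_pos: [0.3591, 0.3723, 0.231]
ee_rot: [-161.2, 90.0, -138.4]
contact_force: [0.8, 0.9, 0.7]
width: 0.0852
time: 1.4
tcp_pos: [0.5514, 0.1716, 0.2308]
ee_rot: [-162.7, 90.0, -149.2]
contact_force: [-0.4, 0.3, -0.5]
width: 0.0852
time: 1.65
tcp_pos: [0.5498, 0.174, 0.2309]
ee_rot: [152.9, 89.9, 166.4]
contact_force: [-0.5, 0.6, -0.3]
width: 0.0855
1.65 [0.54983982 0.17404599 0.23086405] [152.86703315  89.9352524  166.3797469 ] [-0.51465726  0.56326185 -0.27996782]
[0.52884712 0.2576216  0.37317411] [1.60971726e+02 6.52434073e-02 1.35577584e+01]
```

View pics/w1.png

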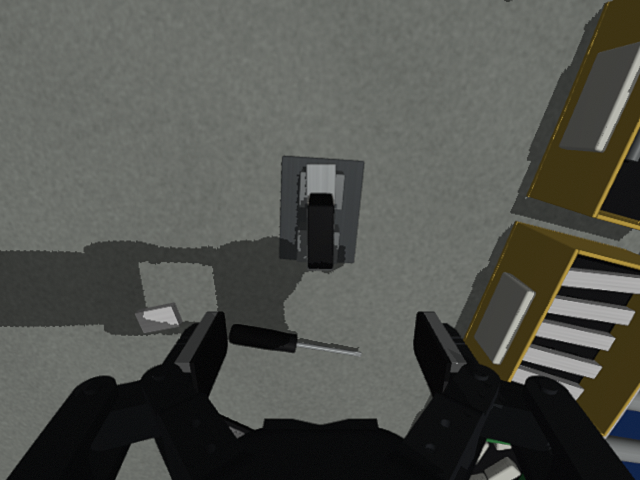

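The wrist view shows the black block at about (320,230), centred between the fingers and parallel to the closing axis normal; the plate spans (281,156)–(364,263). Checking numerically.

```bash
python3 - <<'E'
from h import *
import pickle
np.set_printoptions(precision=4,suppress=True)
c=pickle.load(open("w1.pkl","rb"))
g=cv2.imread("pics/w1.png");cv2.imwrite("pics/w1c.png",cv2.resize(g[145:280,260:385],None,fx=4.4,fy=4.4,interpolation=cv2.INTER_CUBIC))
print("plate",onz(c,[(282,156),(364,161),(355,264),(279,259)],.006))
def gp(x,y,yaw,P,z0):
    a=np.radians(yaw);P=np.array(P,float);return np.c_[x+P[:,0]*np.cos(a)-P[:,1]*np.sin(a),y+P[:,0]*np.sin(a)+P[:,1]*np.cos(a),P[:,2]+z0]
print(proj(c,gp(.5495,.1735,13.5,[(-11,28,72),(11,28,72),(11,-28,72),(-11,-28,72)]*np.array([[.001]*3]),.04)))
print(proj(c,gp(.5495,.1735,13.5,[(-14,55,12),(14,55,12)]*np.array([[.001]*3]),.04)))
E
```

```text
plate [[0.4945 0.2239 0.006 ]
 [0.5814 0.2395 0.006 ]
 [0.604  0.1219 0.006 ]
 [0.5146 0.1069 0.006 ]]
[[307.222  208.6882]
 [334.6789 208.7229]
 [333.6795 272.9405]
 [307.9803 272.9053]]
[[306.1395 166.8052]
 [335.7007 166.8402]]
```

View pics/w1c.png

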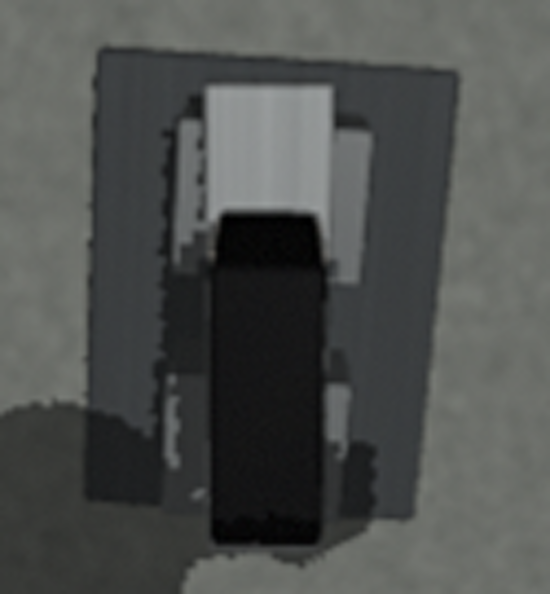

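```bash
python3 -m creep '[[[0,0,0],[0,0.002,-0.05],-1],[[0,0,0],[0,0.002,-0.095],-1],[[0,0,0],[0,0.002,-0.13],-1],[[0,0,0],[0,0.002,-0.15],-1],[[0,0,0],[0,0.002,-0.16],-1]]'
python3 -m creep '[[[0,0,0],[0,0,0],-0.4],[[0,0,0],[0,0,0],0],[[0,0,0],[0,0,0],0.2],[[0,0,0],[0,0,0],0.35],[[0,0,0],[0,0,0],0.45]]' 40

```

```text
time: 2.33
tcp_pos: [0.5497, 0.1765, 0.0708]
ee_rot: [164.6, 90.0, 178.2]
contact_force: [-0.3, -0.3, 1.1]
width: 0.0854
time: 2.95
tcp_pos: [0.5501, 0.1757, 0.0716]
ee_rot: [180.0, 90.0, -166.5]
contact_force: [-1.5, -0.7, 0.4]
width: 0.0233
```

```bash
python3 -m creep '[[[0,0,0],[0,0,0],0.6],[[0,0,0],[0,0,0],0.8],[[0,0,0],[0,0,0],1],[[0,0,0],[0,0,0],1],[[0,0,0],[0,0,0],1]]' 60

```

```text
time: 3.58
tcp_pos: [0.55, 0.1757, 0.0716]
ee_rot: [-154.3, 90.0, -140.8]
contact_force: [-3.8, -1.9, 4.3]
width: 0.0213
```

```bash
python3 -m creep '[[[0,0,0],[0,0,0.005],1],[[0,0,0],[0,0,0.02],1],[[0,0,0],[0,0,0.05],1],[[0,0,0],[0,0,0.09],1],[[0,0,0],[0,0,0.12],1]]'
python3 -m creep '[[[0,0,0],[0,0,0],1],[[0,0,0],[0,0,0],1]]'
python3 - <<'E'
from h import *
from bench import imaging,manip
c=imaging.get_calibration("wrist")
s=manip.get_state();print(s['time'],s['tcp_pos'],s['contact_force'],s['torque'])
cv2.imwrite("pics/w2.png",imaging.capture("wrist")[:,:,::-1])
cv2.imwrite("pics/s2.png",imaging.capture("scene")[:,:,::-1])
import pickle;pickle.dump(c,open("w2.pkl","wb"))
s=cv2.imread("pics/s2.png");cv2.imwrite("pics/s2c.png",cv2.resize(s[180:320,330:450],None,fx=4.2,fy=4.2,interpolation=cv2.INTER_CUBIC))
E
```

```text
time: 4.2
tcp_pos: [0.5506, 0.1759, 0.1937]
ee_rot: [2.4, 89.9, 16.0]
contact_force: [1.3, 0.4, -4.2]
width: 0.0216
time: 4.45
tcp_pos: [0.5498, 0.1757, 0.1896]
ee_rot: [-179.7, 89.9, -166.2]
contact_force: [0.1, 0.3, -5.4]
width: 0.0211
4.45 [0.54981221 0.17570177 0.18964768] [ 0.08971783  0.27041459 -5.44137791] [ 0.01276994  0.00038447 -0.00386097]
```

View pics/w2.png

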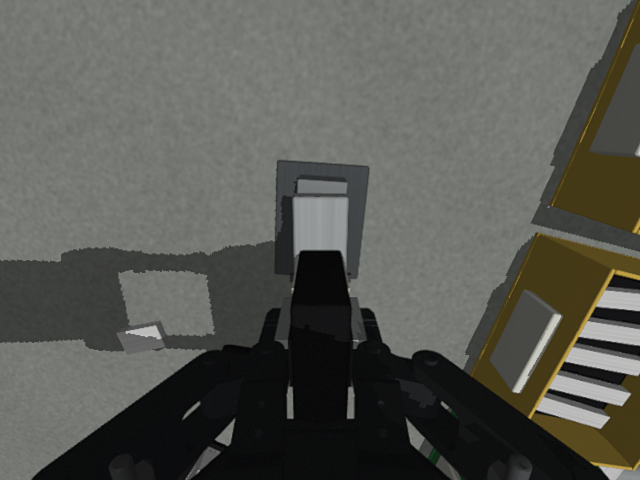

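View pics/s2c.png

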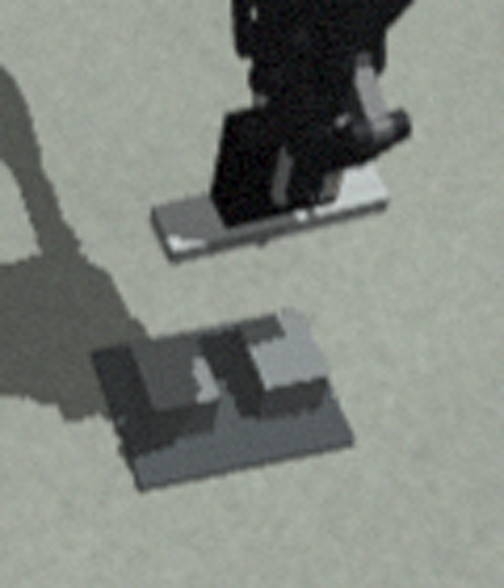

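The gauge hangs upright in the gripper: block at (321,300), foot far edge around row 196, columns 293–347; the stand is empty below. Next, the gauge's offset in the tool along the foot.

```bash
python3 - <<'E'
from h import *
import pickle
np.set_printoptions(precision=4,suppress=True)
c=pickle.load(open("w2.pkl","rb"))
g=cv2.imread("pics/w2.png");gg=cv2.cvtColor(g,cv2.COLOR_BGR2GRAY)
print(gg[186:206:1,320], gg[230,285:360:1])
tcp=np.array([.5498,.1757,.1896]);a=np.radians(13.6)
P=onz(c,[(293,196),(347,196),(320,196)],tcp[2]-.0316+.012)-tcp
ux=np.array([np.cos(a),np.sin(a)]);uy=np.array([-ux[1],ux[0]])
print(P[:,:2]@ux,P[:,:2]@uy)
print("stand",onz(c,[(277,160),(369,166),(357,275),(275,273)],.006))
cv2.imwrite("pics/w2c.png",cv2.resize(g[150:290,260:385],None,fx=4.2,fy=4.2,interpolation=cv2.INTER_CUBIC))
E
```

```text
[120 119 119 119 119 120 111  81  63  63  75 122 144 155 158 158 158 158
 158 157] [ 37  35  34  36  36  33  32  38  83 127 144 151 148 148 150 150 153 154
 152 150 150 150 151 152 152 150 149 150 151 151 149 151 153 155 156 157
 154 150 151 151 150 149 148 147 146 145 145 146 147 149 153 153 153 151
 152 151 153 153 153 154 148 133 102  62  65  65  67  68  67  67  66  67
  69  68  68]
[-0.0143  0.0122 -0.001 ] [0.0562 0.0562 0.0562]
stand [[0.4943 0.2245 0.006 ]
 [0.5813 0.2397 0.006 ]
 [0.6008 0.1269 0.006 ]
 [0.515  0.1085 0.006 ]]
```

View pics/w2c.png

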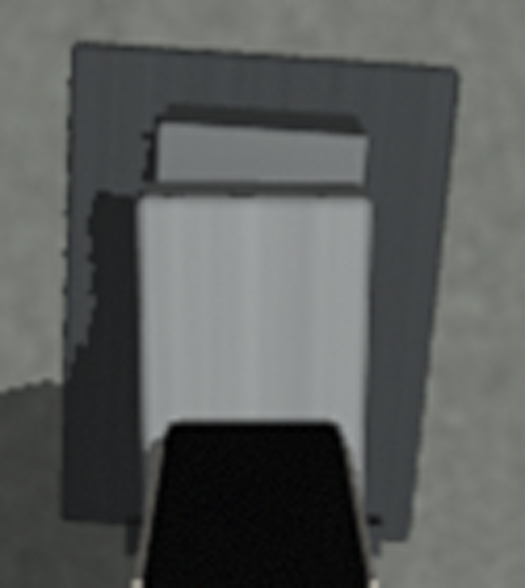

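```bash
python3 -m creep '[[[0,0,-0.07],[-0.01,-0.04,0.01],1],[[0,0,-0.18],[-0.02,-0.09,0.02],1],[[0,0,-0.3],[-0.03,-0.145,0.02],1],[[0,0,-0.42],[-0.04,-0.2,0.02],1],[[0,0,-0.5],[-0.05,-0.255,0.02],1]]'
python3 -m creep '[[[0,0,-0.05],[-0.008,-0.045,0],1],[[0,0,-0.05],[-0.016,-0.085,0],1],[[0,0,-0.05],[-0.022,-0.115,0],1],[[0,0,-0.05],[-0.025,-0.132,0],1],[[0,0,-0.05],[-0.027,-0.138,0],1]]'
python3 -m creep '[[[0,0,0],[0,0,0],1],[[0,0,0],[0,0,0],1]]'
python3 - <<'E'
from h import *
from bench import imaging,manip
c=imaging.get_calibration("wrist")
s=manip.get_state();print(s['time'],s['tcp_pos'],s['contact_force'],s['torque'])
cv2.imwrite("pics/w3.png",imaging.capture("wrist")[:,:,::-1])
import pickle;pickle.dump((c,s),open("w3.pkl","wb"))
E
```

```text
time: 5.18
tcp_pos: [0.4992, -0.0807, 0.2096]
ee_rot: [-177.2, 89.9, 167.5]
contact_force: [0.4, -0.0, -4.5]
width: 0.0215
time: 5.8
tcp_pos: [0.4729, -0.2175, 0.2103]
ee_rot: [158.4, 89.9, 140.4]
contact_force: [-0.3, 1.2, -4.3]
width: 0.021
time: 6.05
tcp_pos: [0.4735, -0.2162, 0.2113]
ee_rot: [96.0, 90.0, 78.1]
contact_force: [-0.3, 0.2, -5.5]
width: 0.0214
6.05 [ 0.47349992 -0.21622449  0.21126439] [-0.26850734  0.21306199 -5.52237189] [ 0.0232792  -0.04638871  0.06069   ]
```

View pics/w3.png

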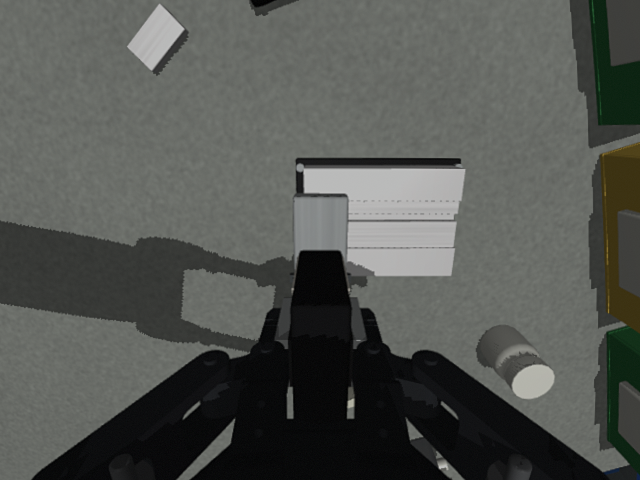

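```bash
python3 - <<'E'
from h import *
g=cv2.imread("pics/w3.png");cv2.imwrite("pics/w3c.png",cv2.resize(g[145:290,340:480],None,fx=5,fy=4.1,interpolation=cv2.INTER_CUBIC))
gg=cv2.cvtColor(g,cv2.COLOR_BGR2GRAY).astype(int)
for x in (360,400,440): print(x,[(y,gg[y,x]) for y in range(155,282)])
E
```

```text
360 [(155, np.int64(110)), (156, np.int64(112)), (157, np.int64(93)), (158, np.int64(34)), (159, np.int64(16)), (160, np.int64(27)), (161, np.int64(25)), (162, np.int64(26)), (163, np.int64(25)), (164, np.int64(31)), (165, np.int64(63)), (166, np.int64(81)), (167, np.int64(80)), (168, np.int64(130)), (169, np.int64(177)), (170, np.int64(189)), (171, np.int64(187)), (172, np.int64(186)), (173, np.int64(187)), (174, np.int64(187)), (175, np.int64(186)), (176, np.int64(186)), (177, np.int64(186)), (178, np.int64(186)), (179, np.int64(187)), (180, np.int64(187)), (181, np.int64(186)), (182, np.int64(186)), (183, np.int64(186)), (184, np.int64(186)), (185, np.int64(186)), (186, np.int64(186)), (187, np.int64(186)), (188, np.int64(187)), (189, np.int64(186)), (190, np.int64(186)), (191, np.int64(187)), (192, np.int64(187)), (193, np.int64(186)), (194, np.int64(186)), (195, np.int64(187)), (196, np.int64(187)), (197, np.int64(186)), (198, np.int64(187)), (199, np.int64(186)), (200, np.int64(172)), (201, np.int64(176)), (202, np.int64(184)), (203, np.int64(184)), (204, np.int64(181)), (205, 
[... 6547 characters left out ...]
0, np.int64(176)), (251, np.int64(174)), (252, np.int64(176)), (253, np.int64(175)), (254, np.int64(175)), (255, np.int64(175)), (256, np.int64(175)), (257, np.int64(176)), (258, np.int64(176)), (259, np.int64(175)), (260, np.int64(175)), (261, np.int64(175)), (262, np.int64(175)), (263, np.int64(175)), (264, np.int64(175)), (265, np.int64(175)), (266, np.int64(175)), (267, np.int64(175)), (268, np.int64(176)), (269, np.int64(175)), (270, np.int64(175)), (271, np.int64(175)), (272, np.int64(176)), (273, np.int64(176)), (274, np.int64(177)), (275, np.int64(163)), (276, np.int64(123)), (277, np.int64(114)), (278, np.int64(113)), (279, np.int64(110)), (280, np.int64(108)), (281, np.int64(107))]
```

View pics/w3c.png

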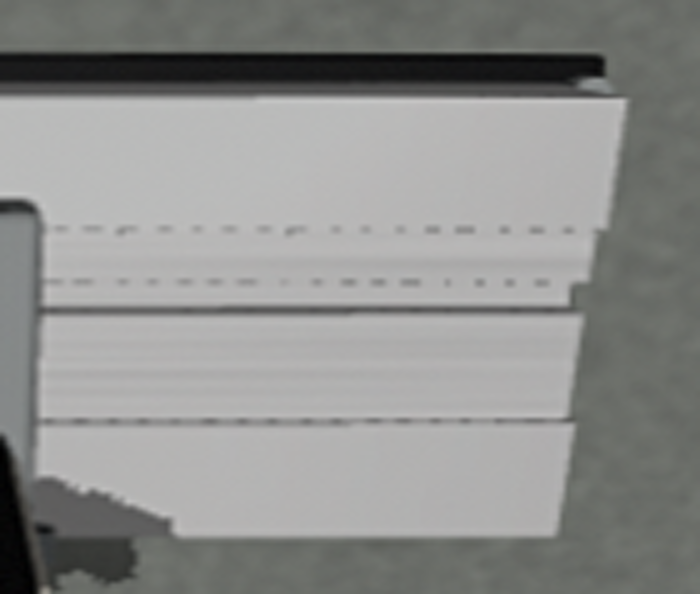

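The rail is clear to the right: rim edges at rows 168.3/200.5 and 247.5/275.5, groove between rows ~213.8 and ~221.5. Computing its line relative to the gauge.

```bash
python3 - <<'E'
from h import *
import pickle
np.set_printoptions(precision=4,suppress=True)
c,s=pickle.load(open("w3.pkl","rb"));tcp=s['tcp_pos']
M=R.from_euler("xyz",s["ee_rot"],degrees=True).as_matrix();print(M.round(4))
x=420
def L(r,z): return onz(c,[(x,r)],z)[0]
P=onz(c,[(360,168.3),(440,168.3),(360,275.4),(400,275.4),(440,275.4),(465,168.3),(452,275.4)],.042)
print("edges",P)
# direction of rims
y1=P[1]-P[0];print("yaw",np.degrees(np.arctan2(y1[1],y1[0])), np.degrees(np.arctan2(*(P[4]-P[3])[[1,0]])))
a=np.radians(-17.9);uy=np.array([-np.sin(a),np.cos(a)]);ux=np.array([np.cos(a),np.sin(a)])
f=lambda p:p[:2]@uy
top=f(L(168.3,.042));bot=f(L(275.4,.042));mid=(top+bot)/2
print("w",top-bot,"centre v",mid,"inner",f(L(200.4,.042))-mid,f(L(247.3,.042))-mid)
for zw in (.040,.038,.036): print(zw,f(L(213.8,zw))-mid,f(L(221.4,zw))-mid, "floor dark start",f(L(219,zw-.008))-mid)
print("rail end u",P[5:,:2]@ux,"tcp u,v",tcp[:2]@ux,tcp[:2]@uy)
P=onz(c,[(294,195.7),(347,195.7)],tcp[2]-.0316+.012);print("foot far rel tcp v",P[:,:2]@uy-tcp[:2]@uy,P[:,:2]@ux-tcp[:2]@ux)
E
```

```text
[[ 0.0001  0.3076  0.9515]
 [ 0.0005  0.9515 -0.3076]
 [-1.      0.0005 -0.    ]]
edges [[ 0.5231 -0.1762  0.042 ]
 [ 0.5937 -0.1986  0.042 ]
 [ 0.494  -0.2798  0.042 ]
 [ 0.5331 -0.2925  0.042 ]
 [ 0.5725 -0.3053  0.042 ]
 [ 0.616  -0.2056  0.042 ]
 [ 0.5844 -0.3091  0.042 ]]
yaw -17.626712510600502 -17.993862628622587
w 0.10783355608949413 centre v -0.06057158974304308 inner 0.02393688074638259 -0.02332578742713587
0.04 0.010397872889835041 0.0027902201233352963 floor dark start 0.0031517042923837058
0.038 0.009917684086911877 0.0022615068446087405 floor dark start 0.002638393065543143
0.036 0.00943749528398874 0.0017327935658821847 floor dark start 0.0021250818387024972
rail end u [0.6494 0.6511] tcp u,v 0.5170379067946121 -0.06022468339368725
foot far rel tcp v [0.0555 0.0555] [-0.0147  0.0113]
```

```bash
python3 -m creep '[[[0,0,0],[0.02,-0.004,0],1],[[0,0,0],[0.04,-0.008,-0.02],1],[[0,0,0],[0.049,-0.0106,-0.05],1],[[0,0,0],[0.049,-0.0106,-0.08],1],[[0,0,0],[0.049,-0.0106,-0.095],1]]'
python3 -m creep '[[[0,0,0],[0,0,0],1],[[0,0,0],[0,0,0],1],[[0,0,0],[0,0,0],1]]'
python3 - <<'E'
from h import *
from bench import imaging,manip
c=imaging.get_calibration("wrist")
s=manip.get_state();print(s['time'],s['tcp_pos'],s['contact_force'],s['torque'])
cv2.imwrite("pics/w4.png",imaging.capture("wrist")[:,:,::-1])
cv2.imwrite("pics/s4.png",imaging.capture("scene")[:,:,::-1])
import pickle;pickle.dump((c,s),open("w4.pkl","wb"))
g=cv2.imread("pics/s4.png");cv2.imwrite("pics/s4c.png",cv2.resize(g[190:330,130:270],None,fx=4.2,fy=4.2,interpolation=cv2.INTER_CUBIC))
g=cv2.imread("pics/w4.png");cv2.imwrite("pics/w4c.png",cv2.resize(g[110:290,220:440],None,fx=3.6,fy=3.3,interpolation=cv2.INTER_CUBIC))
a=np.radians(-17.9);uy=np.array([-np.sin(a),np.cos(a)]);print("v",s['tcp_pos'][:2]@uy)
E
```

```text
time: 6.72
tcp_pos: [0.5217, -0.2267, 0.114]
ee_rot: [167.9, 89.8, 150.0]
contact_force: [0.2, 0.3, -4.8]
width: 0.0212
time: 7.1
tcp_pos: [0.5229, -0.2281, 0.1182]
ee_rot: [-8.2, 89.8, -26.2]
contact_force: [0.2, 0.2, -5.2]
width: 0.0212
7.1 [ 0.5228963  -0.22813607  0.11815998] [ 0.23553834  0.15865463 -5.221117  ] [-0.081687   -0.03584194  0.05862538]
v -0.0563773706178044
```

View pics/w4c.png

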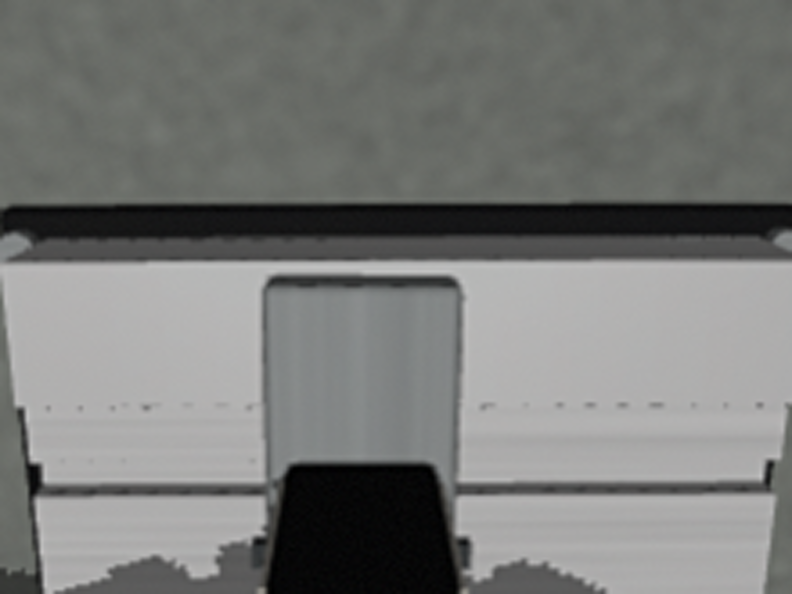

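View pics/s4c.png

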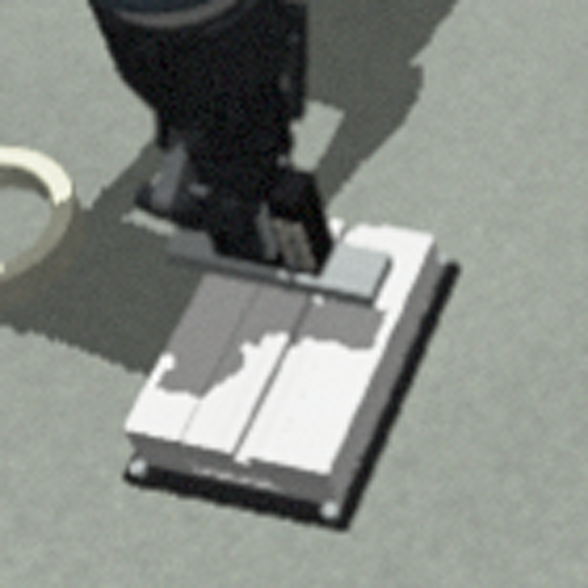

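The probe appears just right of the groove line's end, and the foot is parallel to the rail. I'll re-measure gauge versus groove from this closer view.

```bash
python3 - <<'E'
from h import *
import pickle
np.set_printoptions(precision=4,suppress=True)
from bench import manip
c,s=pickle.load(open("w4.pkl","rb"));tcp=s['tcp_pos']
print(manip.get_state()['tcp_pos'])
g=cv2.cvtColor(cv2.imread("pics/w4.png"),cv2.COLOR_BGR2GRAY).astype(int)
print("col 290",g[245:263,270:292].mean(1).round()); print("col 390",g[245:263,370:420].mean(1).round()); print(g[184:192,240:285].mean(1).round())
a=np.radians(-17.9);uy=np.array([-np.sin(a),np.cos(a)])
f=lambda r,z,x=270:onz(c,[(x,r)],z)[0][:2]@uy
for x in (260,400):
  print("rail +54 edge",f(189,.042,x),"inner+24",f(110+407/3.3,.042,x))
  for zw in (.040,.038,.036): print(zw,"groove",f(249.7,zw,x),f(259.5,zw,x),"mid",(f(249.7,zw,x)+f(259.5,zw,x))/2)
print("foot far -55", f(195.7,tcp[2]-.0316+.012,325)-.055,"tcp v",tcp[:2]@uy)
E
```

```text
[ 0.5226 -0.2281  0.1176]
col 290 [172. 176. 175. 173. 171. 173. 175. 173. 170. 172. 177. 135.  89.  72.
  73. 136. 170. 174.]
col 390 [168. 169. 171. 171. 171. 172. 173. 172. 172. 175. 160. 108.  76.  70.
 100. 161. 176. 175.]
[ 81.  79.  79.  77.  78. 141. 180. 184.]
rail +54 edge -0.006857205302088831 inner+24 -0.03733174789392604
0.04 groove -0.04999903177277609 -0.057419854505750406 mid -0.05370944313926325
0.038 groove -0.05071678268081298 -0.05820495275258855 mid -0.054460867716700764
0.036 groove -0.05143453358884986 -0.058990050999426696 mid -0.05521229229413828
rail +54 edge -0.006937998009866719 inner+24 -0.037482050036938414
0.04 groove -0.050179765708873086 -0.05761893024000325 mid -0.05389934797443817
0.038 groove -0.05089915685951718 -0.05840583518960257 mid -0.05465249602455988
0.036 groove -0.051618548010161275 -0.059192740139201894 mid -0.055405644074681584
foot far -55 -0.0559104712655785 tcp v -0.0563773706178044
```

```bash
python3 -m creep '[[[0,0,0],[0.0004,0.0012,-0.008],1],[[0,0,0],[0.0004,0.0012,-0.016],1],[[0,0,0],[0.0004,0.0012,-0.022],1],[[0,0,0],[0.0004,0.0012,-0.022],1],[[0,0,0],[0.0004,0.0012,-0.022],1]]'
python3 -m creep '[[[0,0,0],[0,0,-0.002],1],[[0,0,0],[0,0,-0.004],1],[[0,0,0],[0,0,-0.004],1],[[0,0,0],[0,0,-0.004],1]]'
python3 -m creep '[[[0,0,0],[0,0,-0.0015],1],[[0,0,0],[0,0,-0.003],1],[[0,0,0],[0,0,-0.003],1],[[0,0,0],[0,0,-0.003],1]]'
```

```text
time: 7.82
tcp_pos: [0.5227, -0.2267, 0.0944]
ee_rot: [-0.8, 90.0, -18.8]
contact_force: [0.3, 0.3, -4.9]
width: 0.0212
time: 8.32
tcp_pos: [0.5226, -0.2266, 0.0903]
ee_rot: [71.3, 90.0, 53.3]
contact_force: [-0.8, -0.4, -4.8]
width: 0.0215
time: 8.82
tcp_pos: [0.5226, -0.2266, 0.0873]
ee_rot: [18.4, 90.0, 0.4]
contact_force: [0.9, -0.6, -4.8]
width: 0.0218
```

No force yet at about 13.7 mm above the rims; the web would have been felt by 16 mm or more. Continuing in small steps.

```bash
python3 -m creep '[[[0,0,0],[0,0,-0.001],1],[[0,0,0],[0,0,-0.002],1],[[0,0,0],[0,0,-0.002],1],[[0,0,0],[0,0,-0.002],1]]'
python3 -m creep '[[[0,0,0],[0,0,-0.001],1],[[0,0,0],[0,0,-0.002],1],[[0,0,0],[0,0,-0.002],1],[[0,0,0],[0,0,-0.002],1]]'
python3 -m creep '[[[0,0,0],[0,0,-0.001],1],[[0,0,0],[0,0,-0.002],1],[[0,0,0],[0,0,-0.002],1],[[0,0,0],[0,0,-0.002],1]]'
```

```text
time: 9.32
tcp_pos: [0.5226, -0.2266, 0.0854]
ee_rot: [24.3, 90.0, 6.3]
contact_force: [-0.3, -0.7, -3.1]
width: 0.0217
time: 9.82
tcp_pos: [0.5227, -0.2267, 0.0835]
ee_rot: [-9.0, 90.0, -27.0]
contact_force: [-0.1, 0.3, -1.6]
width: 0.0212
time: 10.32
tcp_pos: [0.5226, -0.2266, 0.0812]
ee_rot: [-11.0, 90.0, -29.0]
contact_force: [-0.6, -0.5, -1.1]
width: 0.0215
```

Contact starts near TCP z 0.0865 (12–13 mm above the rims), so this is the groove floor. The force rises with the spring as expected. Continuing.

```bash
python3 -m creep '[[[0,0,0],[0,0,-0.001],1],[[0,0,0],[0,0,-0.002],1],[[0,0,0],[0,0,-0.003],1],[[0,0,0],[0,0,-0.003],1],[[0,0,0],[0,0,-0.003],1]]'
python3 -m creep '[[[0,0,0],[0,0,-0.001],1],[[0,0,0],[0,0,-0.002],1],[[0,0,0],[0,0,-0.002],1],[[0,0,0],[0,0,-0.002],1]]'
python3 - <<'E'
from bench import imaging
import cv2
g=imaging.capture("scene")[:,:,::-1].copy();cv2.imwrite("pics/s5c.png",cv2.resize(g[190:330,130:270],None,fx=4.2,fy=4.2,interpolation=cv2.INTER_CUBIC))
E
```

```text
time: 10.95
tcp_pos: [0.5226, -0.2266, 0.0783]
ee_rot: [-1.7, 90.0, -19.7]
contact_force: [-0.4, 0.4, -1.5]
width: 0.0213
time: 11.45
tcp_pos: [0.5226, -0.2266, 0.0763]
ee_rot: [-41.7, 90.0, -59.7]
contact_force: [-0.2, -0.8, -0.7]
width: 0.0216
```

View pics/s5c.png

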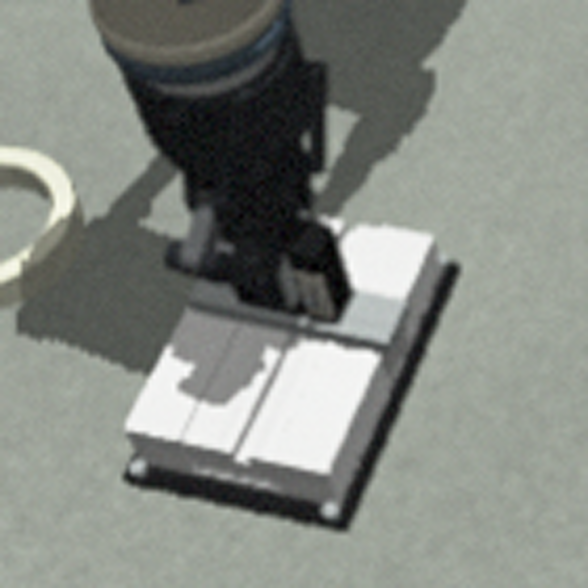

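The foot hovers a couple of millimetres above the rims over the groove. Half-millimetre steps now.

```bash
for i in 1 2 3; do :; done
python3 -m creep '[[[0,0,0],[0,0,-0.0005],1],[[0,0,0],[0,0,-0.001],1],[[0,0,0],[0,0,-0.001],1],[[0,0,0],[0,0,-0.001],1]]'
python3 -m creep '[[[0,0,0],[0,0,-0.0005],1],[[0,0,0],[0,0,-0.0005],1],[[0,0,0],[0,0,-0.0005],1]]'
python3 -m creep '[[[0,0,0],[0,0,-0.0005],1],[[0,0,0],[0,0,-0.0005],1],[[0,0,0],[0,0,-0.0005],1]]'
```

```text
time: 12.0
tcp_pos: [0.5226, -0.2266, 0.0753]
ee_rot: [0.1, 90.0, -17.9]
contact_force: [-0.3, 0.1, 1.0]
width: 0.0217
time: 12.38
tcp_pos: [0.5226, -0.2266, 0.0748]
ee_rot: [16.1, 90.0, -1.9]
contact_force: [-0.4, 0.9, 1.5]
width: 0.0214
time: 12.75
tcp_pos: [0.5226, -0.2266, 0.0743]
ee_rot: [-43.1, 90.0, -61.0]
contact_force: [-0.7, -0.2, 1.1]
width: 0.0213
```

```bash

python3 -m creep '[[[0,0,0],[0,0,-0.0004],1],[[0,0,0],[0,0,-0.0004],1],[[0,0,0],[0,0,-0.0004],1]]'
python3 -m creep '[[[0,0,0],[0,0,-0.0004],1],[[0,0,0],[0,0,-0.0004],1],[[0,0,0],[0,0,-0.0004],1]]'
```

```text
time: 13.12
tcp_pos: [0.5226, -0.2266, 0.0739]
ee_rot: [-19.1, 90.0, -37.1]
contact_force: [-1.0, -0.1, 0.0]
width: 0.0209
time: 13.5
tcp_pos: [0.5226, -0.2266, 0.0737]
ee_rot: [-24.2, 90.0, -42.2]
contact_force: [-0.3, 1.9, 2.4]
width: 0.0216
```

```bash

python3 -m creep '[[[0,0,0],[0,0,-0.0003],1],[[0,0,0],[0,0,-0.0003],1],[[0,0,0],[0,0,-0.0003],1]]'
python3 -c "
from bench import manip
print(manip.get_state())"
```

```text
time: 13.88
tcp_pos: [0.5226, -0.2266, 0.0736]
ee_rot: [-13.5, 90.0, -31.5]
contact_force: [-2.2, 0.8, 4.2]
width: 0.0214
{'time': 13.875, 'joint_positions': array([-2.68627547e+01,  2.08172786e+00,  8.98042766e+01, -1.14439392e-03,
        8.80998053e+01, -8.87634119e+00]), 'joint_velocities': array([ 0.05697494,  0.06469815,  0.08512038,  0.08930923, -0.04998304,
       -0.01561091]), 'joint_torque': array([ 1.63861527e-02, -3.99486458e+01, -3.92834973e+01,  4.72509221e-02,
       -8.34867731e-01, -2.99782325e-03]), 'tcp_pos': array([ 0.52262768, -0.22661206,  0.07362578]), 'ee_rot': array([-13.48456934,  89.9857637 , -31.47094507]), 'contact_force': array([-2.24782774,  0.80432283,  4.24181023]), 'torque': array([ 0.18346494,  0.39846055, -0.03859523]), 'width': 0.021363874325027284}
```

```bash

python3 -m creep '[[[0,0,0],[0,0,-0.0003],1],[[0,0,0],[0,0,-0.0003],1],[[0,0,0],[0,0,-0.0003],1]]'
python3 -m creep '[[[0,0,0],[0,0,-0.0002],1],[[0,0,0],[0,0,-0.0002],1],[[0,0,0],[0,0,-0.0002],1]]'
```

```text
time: 14.25
tcp_pos: [0.5226, -0.2266, 0.0737]
ee_rot: [-12.1, 90.0, -30.1]
contact_force: [-3.5, 1.3, 5.7]
width: 0.0215
time: 14.62
tcp_pos: [0.5226, -0.2266, 0.0737]
ee_rot: [-11.5, 90.0, -29.5]
contact_force: [-4.0, 1.5, 8.5]
width: 0.0213
```

Seated: z no longer changes and the force is about 13.5 N above free hang, so roughly 8 N on the rims. Holding, with slightly more.

```bash

python3 -m creep '[[[0,0,0],[0,0,-0.0001],1],[[0,0,0],[0,0,-0.0001],1],[[0,0,0],[0,0,-0.0001],1],[[0,0,0],[0,0,-0.0001],1],[[0,0,0],[0,0,-0.0001],1]]'
python3 -m creep '[[[0,0,0],[0,0,0],1],[[0,0,0],[0,0,0],1],[[0,0,0],[0,0,0],1],[[0,0,0],[0,0,0],1],[[0,0,0],[0,0,0],1]]'
python3 -m creep '[[[0,0,0],[0,0,0],1],[[0,0,0],[0,0,0],1],[[0,0,0],[0,0,0],1],[[0,0,0],[0,0,0],1],[[0,0,0],[0,0,0],1]]'
python3 - <<'E'
from bench import imaging,manip
import cv2
print(manip.get_state()['contact_force'])
g=imaging.capture("scene")[:,:,::-1].copy();cv2.imwrite("pics/s6c.png",cv2.resize(g[230:290,160:240],None,fx=8,fy=8,interpolation=cv2.INTER_CUBIC))
g=imaging.capture("wrist")[:,:,::-1].copy();cv2.imwrite("pics/w6.png",g)
E
```

```text
time: 15.25
tcp_pos: [0.5226, -0.2267, 0.0737]
ee_rot: [-13.0, 90.0, -31.0]
contact_force: [-3.0, 1.4, 7.7]
width: 0.0216
time: 15.88
tcp_pos: [0.5226, -0.2267, 0.0737]
ee_rot: [-17.6, 90.0, -35.6]
contact_force: [-3.9, 1.6, 7.5]
width: 0.0213
time: 16.5
tcp_pos: [0.5226, -0.2266, 0.0736]
ee_rot: [-14.7, 90.0, -32.7]
contact_force: [-3.8, 1.5, 7.1]
width: 0.0216
[-3.84014735  1.54041243  7.06257526]
```

View pics/s6c.png

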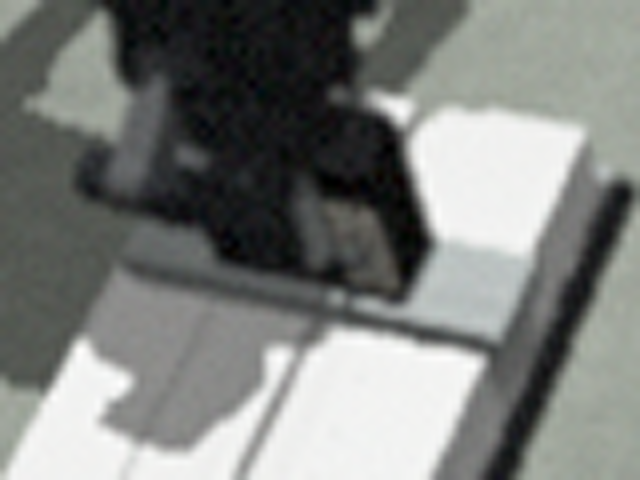

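View pics/w6.png

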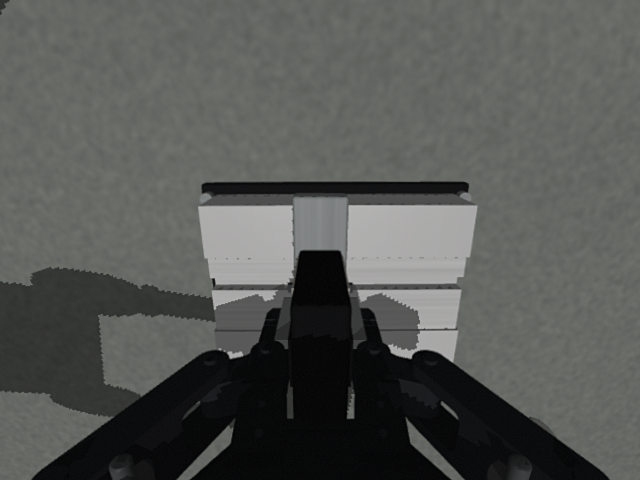

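The foot lies flush across both rims in both views. I'll add about 2 N and hold more than a second again for margin.

```bash

python3 -m creep '[[[0,0,0],[0,0,-0.0001],1],[[0,0,0],[0,0,-0.0002],1],[[0,0,0],[0,0,-0.0003],1],[[0,0,0],[0,0,-0.0003],1],[[0,0,0],[0,0,-0.0003],1]]'
python3 -m creep '[[[0,0,0],[0,0,0],1],[[0,0,0],[0,0,0],1],[[0,0,0],[0,0,0],1],[[0,0,0],[0,0,0],1],[[0,0,0],[0,0,0],1]]'
python3 -m creep '[[[0,0,0],[0,0,0],1],[[0,0,0],[0,0,0],1],[[0,0,0],[0,0,0],1],[[0,0,0],[0,0,0],1],[[0,0,0],[0,0,0],1]]'

```

```text
time: 17.23
tcp_pos: [0.5226, -0.2267, 0.0736]
ee_rot: [-14.2, 90.0, -32.2]
contact_force: [-4.5, 1.7, 9.1]
width: 0.0215
time: 17.85
tcp_pos: [0.5226, -0.2266, 0.0737]
ee_rot: [-14.3, 90.0, -32.3]
contact_force: [-4.7, 1.4, 9.3]
width: 0.0213
time: 18.48
tcp_pos: [0.5226, -0.2266, 0.0736]
ee_rot: [-16.1, 90.0, -34.1]
contact_force: [-4.9, 1.5, 10.4]
width: 0.0214
```

Now lift straight up, gently at first.

```bash

python3 -m creep '[[[0,0,0],[0,0,0.002],1],[[0,0,0],[0,0,0.006],1],[[0,0,0],[0,0,0.016],1],[[0,0,0],[0,0,0.03],1],[[0,0,0],[0,0,0.05],1]]'
python3 -m creep '[[[0,0,0],[0,0,0.03],1],[[0,0,0],[0,0,0.06],1],[[0,0,0],[0,0,0.08],1],[[0,0,0],[0,0,0.08],1],[[0,0,0],[0,0,0.08],1]]'
python3 - <<'E'
from bench import imaging,manip
import cv2
s=manip.get_state();print(s['tcp_pos'],s['contact_force'])
g=imaging.capture("scene")[:,:,::-1].copy();cv2.imwrite("pics/s7c.png",cv2.resize(g[190:280,150:250],None,fx=6.4,fy=6.4,interpolation=cv2.INTER_CUBIC))
g=imaging.capture("wrist")[:,:,::-1].copy();cv2.imwrite("pics/w7.png",g)
E
```

```text
time: 19.1
tcp_pos: [0.522, -0.2263, 0.1224]
ee_rot: [170.8, 89.9, 152.8]
contact_force: [-0.4, -0.6, -4.2]
width: 0.0214
time: 19.73
tcp_pos: [0.5222, -0.2264, 0.2009]
ee_rot: [170.5, 89.9, 152.6]
contact_force: [-0.6, 0.5, -5.0]
width: 0.0211
[ 0.52224299 -0.22642491  0.2009064 ] [-0.59963309  0.49563598 -5.01337209]
```

View pics/s7c.png

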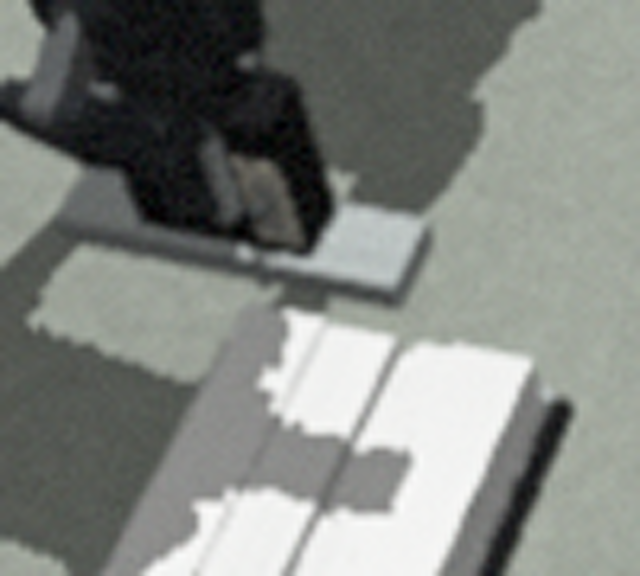

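View pics/w7.png

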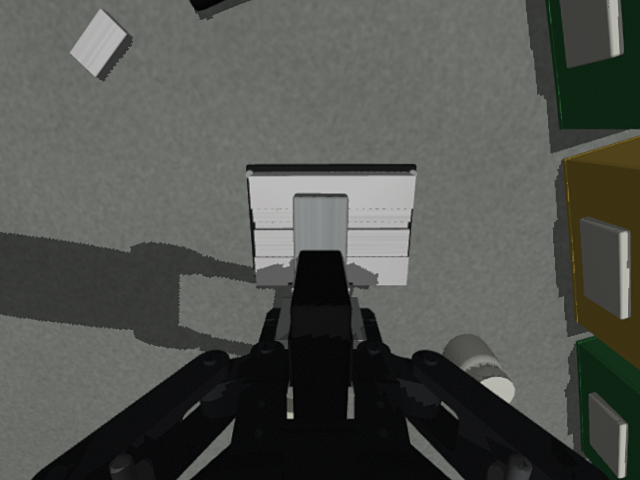

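The gauge sits unchanged in the grip (foot far edge row 195, columns 294–347). Returning over the stand, aiming about 3.5 mm back toward its centre.

```bash

python3 -m creep '[[[0,0,0.05],[0.003,0.03,0],1],[[0,0,0.15],[0.006,0.08,0],1],[[0,0,0.25],[0.01,0.135,0],1],[[0,0,0.35],[0.014,0.19,0],1],[[0,0,0.45],[0.018,0.245,0],1]]'
python3 -m creep '[[[0,0,0.056],[0.003,0.055,0],1],[[0,0,0.056],[0.006,0.1,0],1],[[0,0,0.056],[0.008,0.13,0],1],[[0,0,0.056],[0.0086,0.148,0],1],[[0,0,0.056],[0.0086,0.154,0],1]]'
python3 -m creep '[[[0,0,0],[0,0,0],1],[[0,0,0],[0,0,-0.02],1],[[0,0,0],[0,0,-0.04],1],[[0,0,0],[0,0,-0.04],1],[[0,0,0],[0,0,-0.04],1]]'
python3 - <<'E'
from bench import imaging,manip
from h import *
import pickle
c=imaging.get_calibration("wrist")
s=manip.get_state();print(s['time'],s['tcp_pos'],s['contact_force'])
M=R.from_euler("xyz",s["ee_rot"],degrees=True).as_matrix();print(np.degrees(np.arctan2(M[1,2],M[0,2])))
g=imaging.capture("scene")[:,:,::-1].copy();cv2.imwrite("pics/s8.png",g);cv2.imwrite("pics/s8c.png",cv2.resize(g[200:310,330:450],None,fx=5,fy=5,interpolation=cv2.INTER_CUBIC))
g=imaging.capture("wrist")[:,:,::-1].copy();cv2.imwrite("pics/w8.png",g);cv2.imwrite("pics/w8c.png",cv2.resize(g[110:290,230:410],None,fx=3.3,fy=3.3,interpolation=cv2.INTER_CUBIC))
pickle.dump((c,s),open("w8.pkl","wb"))
E
```

```text
time: 20.45
tcp_pos: [0.54, 0.0201, 0.2009]
ee_rot: [170.5, 89.9, 178.5]
contact_force: [1.0, 0.9, -5.1]
width: 0.021
time: 21.08
tcp_pos: [0.5489, 0.1728, 0.2014]
ee_rot: [-166.0, 89.9, -154.9]
contact_force: [-0.7, 0.0, -3.7]
width: 0.0214
time: 21.7
tcp_pos: [0.5491, 0.1721, 0.1621]
ee_rot: [-174.8, 90.0, -163.8]
contact_force: [0.7, -0.2, -4.2]
width: 0.0211
21.7 [0.54913378 0.17211529 0.16205034] [ 0.6608288  -0.22455888 -4.21926917]
10.979484697608447
```

View pics/s8c.png

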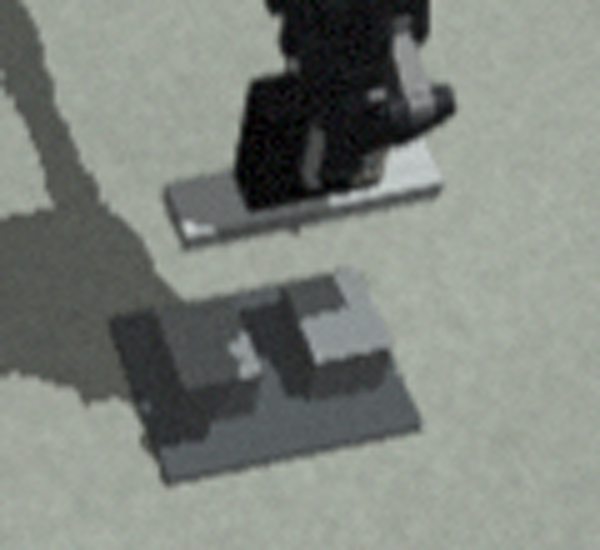

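View pics/w8c.png

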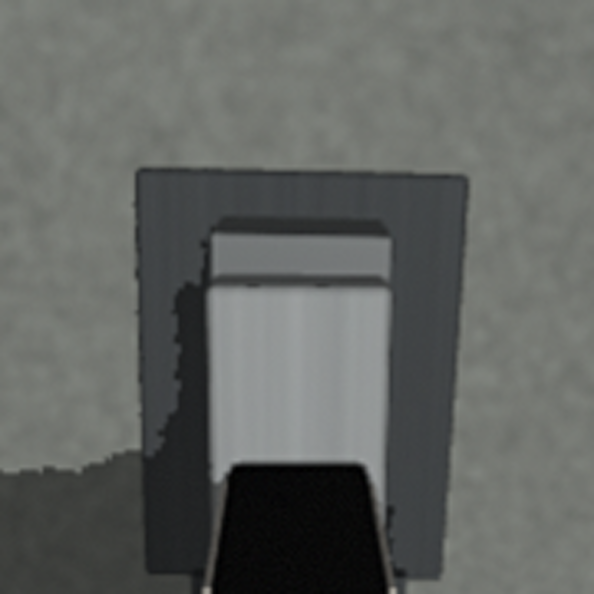

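The gauge hangs upright above the empty stand and parallel to the plate; plate corners are at (136,169), (468,177), (440,578), (147,572) in the crop and the foot far edge is at row 285.

```bash
python3 - <<'E'
from h import *
import pickle
np.set_printoptions(precision=4,suppress=True)
c,s=pickle.load(open("w8.pkl","rb"));tcp=s['tcp_pos']
q=lambda L:[(230+a/3.3-.3,110+b/3.3-.3) for a,b in L]
P=onz(c,q([(136,169),(468,177),(440,578),(147,572)]),.006);print(P,P.mean(0))
e=P[1]-P[0];print("yaw",np.degrees(np.arctan2(e[1],e[0])))
a=np.radians(10.5);ux=np.array([np.cos(a),np.sin(a)]);uy=np.array([-ux[1],ux[0]])
far=(P[0]+P[1])/2;F=onz(c,q([(208,285),(390,286)]),tcp[2]-.0316+.012)
post=onz(c,q([(212,234),(390,236)]),.040)
print("plate far-60",far[:2]@uy-.06,"post far -48",(post[:,:2]@uy).mean()-.048,"foot far-55",(F[:,:2]@uy).mean()-.055,"tcp",tcp[:2]@uy)
print("u plate",P[:2,:2]@ux,"post",post[:,:2]@ux,"foot",F[:,:2]@ux,"tcp",tcp[:2]@ux)
E
```

```text
[[0.4939 0.2243 0.006 ]
 [0.5809 0.2391 0.006 ]
 [0.6008 0.1233 0.006 ]
 [0.5141 0.1084 0.006 ]] [0.5474 0.1738 0.006 ]
yaw 9.681791648595702
plate far-60 0.06991931731128848 post far -48 0.07027469689487219 foot far-55 0.0701811525346232 tcp 0.0691615215984455
u plate [0.5265 0.6147] post [0.5491 0.5917] foot [0.5563 0.5834] tcp 0.5713040006903298
```

Gauge and stand centres agree within 0.5 mm. Descending.

```bash

python3 -m creep '[[[0,0,0],[0,0,-0.025],1],[[0,0,0],[0,0,-0.05],1],[[0,0,0],[0,0,-0.07],1],[[0,0,0],[0,0,-0.082],1],[[0,0,0],[0,0,-0.086],1]]'
python3 -m creep '[[[0,0,0],[0,0,-0.001],1],[[0,0,0],[0,0,-0.002],1],[[0,0,0],[0,0,-0.003],1],[[0,0,0],[0,0,-0.003],1],[[0,0,0],[0,0,-0.003],1]]'
python3 -m creep '[[[0,0,0],[0,0,-0.0005],1],[[0,0,0],[0,0,-0.001],1],[[0,0,0],[0,0,-0.001],1],[[0,0,0],[0,0,-0.001],1]]'
```

```text
time: 22.42
tcp_pos: [0.549, 0.1724, 0.0757]
ee_rot: [-176.0, 90.0, -165.0]
contact_force: [-0.1, 0.9, -4.8]
width: 0.0214
time: 23.05
tcp_pos: [0.5492, 0.1724, 0.0734]
ee_rot: [-6.8, 90.0, 4.2]
contact_force: [-1.4, 1.0, -4.3]
width: 0.0212
time: 23.55
tcp_pos: [0.5492, 0.1724, 0.0722]
ee_rot: [-145.6, 90.0, -134.6]
contact_force: [-0.1, 0.0, -5.2]
width: 0.0211
```

```bash

python3 -m creep '[[[0,0,0],[0,0,-0.0003],1],[[0,0,0],[0,0,-0.0005],1],[[0,0,0],[0,0,-0.0005],1]]'
python3 -m creep '[[[0,0,0],[0,0,-0.0003],1],[[0,0,0],[0,0,-0.0005],1],[[0,0,0],[0,0,-0.0005],1]]'
```

```text
time: 23.92
tcp_pos: [0.5492, 0.1724, 0.0718]
ee_rot: [-178.8, 90.0, -167.8]
contact_force: [-0.5, 0.3, -4.3]
width: 0.0211
time: 24.3
tcp_pos: [0.5492, 0.1724, 0.0717]
ee_rot: [-3.0, 90.0, 8.0]
contact_force: [-1.9, -1.3, -1.4]
width: 0.0212
```

```bash

python3 -m creep '[[[0,0,0],[0,0,-0.0002],1],[[0,0,0],[0,0,-0.0003],1],[[0,0,0],[0,0,-0.0003],1]]'
python3 - <<'E'
from bench import imaging,manip
from h import *
g=imaging.capture("scene")[:,:,::-1].copy();cv2.imwrite("pics/s9c.png",cv2.resize(g[200:310,330:450],None,fx=5,fy=5,interpolation=cv2.INTER_CUBIC))
E
```

```text
time: 24.68
tcp_pos: [0.5492, 0.1724, 0.0717]
ee_rot: [-1.2, 90.0, 9.8]
contact_force: [-5.1, -1.6, 3.4]
width: 0.0216
```

View pics/s9c.png

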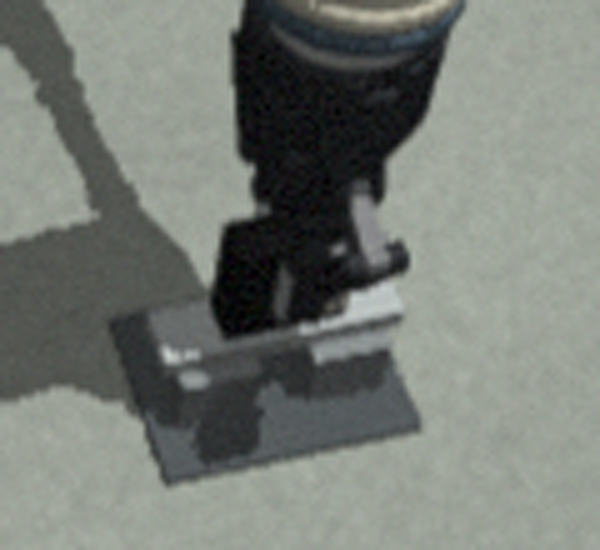

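The foot rests on both posts with about 8 N of net support. Opening gradually.

```bash

python3 -m creep '[[[0,0,0],[0,0,0],0.6],[[0,0,0],[0,0,0],0.45],[[0,0,0],[0,0,0],0.35],[[0,0,0],[0,0,0],0.2],[[0,0,0],[0,0,0],0]]' 20
python3 -m creep '[[[0,0,0],[0,0,0],-0.3],[[0,0,0],[0,0,0],-0.6],[[0,0,0],[0,0,0],-1],[[0,0,0],[0,0,0],-1],[[0,0,0],[0,0,0],-1]]'
```

```text
time: 25.35
tcp_pos: [0.5493, 0.1724, 0.0708]
ee_rot: [47.9, 90.0, 58.9]
contact_force: [-0.0, -0.8, -0.7]
width: 0.0427
time: 25.98
tcp_pos: [0.5492, 0.1724, 0.071]
ee_rot: [23.2, 90.0, 34.2]
contact_force: [0.0, -0.2, 0.2]
width: 0.0855
```

```bash

python3 -m creep '[[[0,0,0],[0,0,0.02],-1],[[0,0,0],[0,0,0.06],-1],[[0,0,0],[0,0,0.1],-1],[[0,0,0],[0,0,0.14],-1],[[0,0,0],[0,0,0.16],-1]]'
python3 -m creep '[[[0,0,0],[-0.03,0,0.02],-1],[[0,0,0],[-0.07,0,0.04],-1],[[0,0,0],[-0.1,0,0.05],-1],[[0,0,0],[-0.1,0,0.05],-1],[[0,0,0],[-0.1,0,0.05],-1]]'
python3 - <<'E'
from bench import imaging,manip
from h import *
np.set_printoptions(precision=4,suppress=True)
for n in ("scene","top"):
    g=imaging.capture(n)[:,:,::-1].copy();cv2.imwrite(f"pics/{n}10.png",g)
    a=cv2.imread(f"pics/{n}0.png")
    cv2.imwrite(f"pics/{n}d.png",cv2.absdiff(a,g)*2)
    if n=="scene":
        cv2.imwrite("pics/s10c.png",cv2.resize(np.hstack([a[230:300,345:420],g[230:300,345:420]]),None,fx=5,fy=6,interpolation=cv2.INTER_CUBIC))
c=imaging.get_calibration("wrist");g=imaging.capture("wrist")[:,:,::-1].copy();cv2.imwrite("pics/w10.png",g)
E
```

```text
time: 26.6
tcp_pos: [0.5498, 0.1726, 0.2361]
ee_rot: [3.2, 89.7, 14.2]
contact_force: [0.8, 0.1, 0.2]
width: 0.0853
time: 27.22
tcp_pos: [0.4495, 0.1724, 0.2816]
ee_rot: [0.4, 89.9, 11.4]
contact_force: [0.5, -0.3, 0.4]
width: 0.0854
```

View pics/s10c.png

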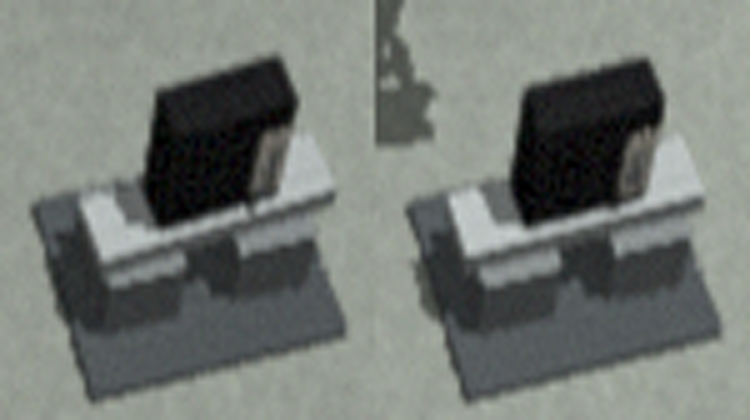

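View pics/scened.png

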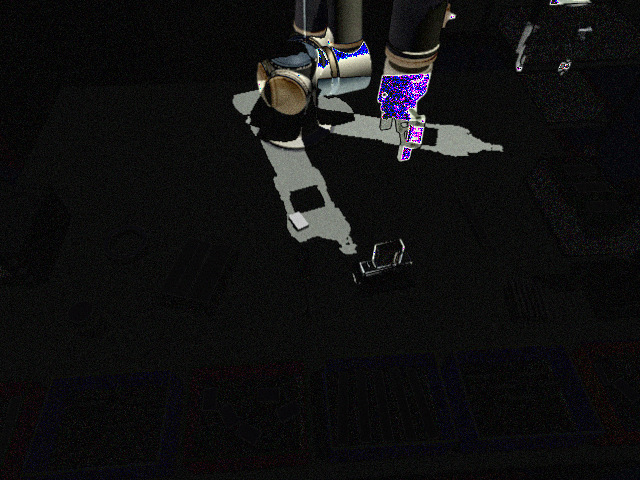

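View pics/w10.png

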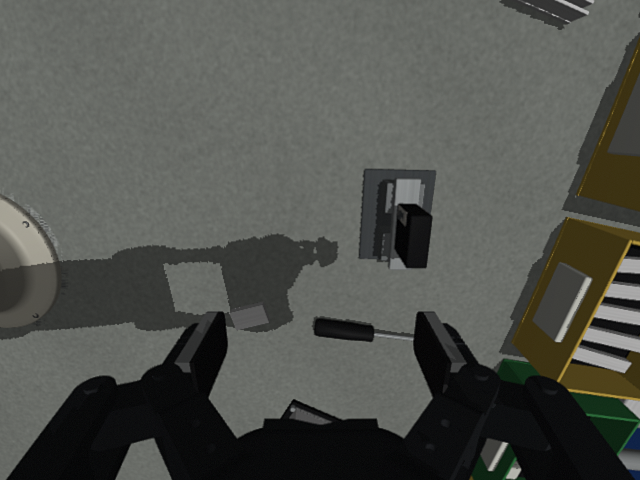

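The gauge stands upright on the stand, and the difference image shows only the arm, its shadow and the gauge's 3 mm re-centring. The pointer shows on the −x face at about (402,213) in the wrist view; enlarging it.

```bash
python3 - <<'E'
import cv2,numpy as np
g=cv2.imread("pics/w10.png");a=cv2.resize(g[195:275,385:440],None,fx=7,fy=7,interpolation=cv2.INTER_CUBIC)
b=cv2.imread("pics/scene10.png");b=cv2.resize(b[235:285,370:415],None,fx=8,fy=11.2,interpolation=cv2.INTER_CUBIC)
cv2.imwrite("pics/z10.png",np.clip(np.hstack([a,b]).astype(float)*1.6,0,255).astype(np.uint8))
E
```

```text
(no output)
```

View pics/z10.png

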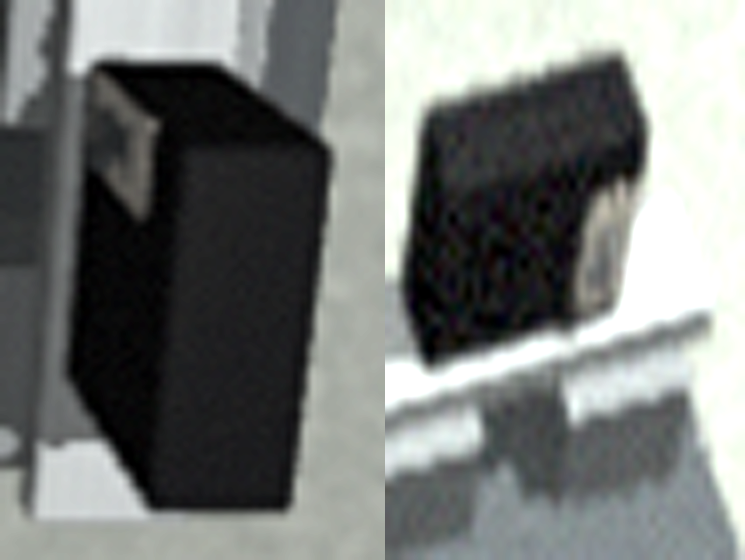

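```bash

python3 -m creep '[[[0,0,0],[-0.025,0,0],-1],[[0,0,0],[-0.05,0,-0.04],-1],[[0,0,0],[-0.05,0,-0.09],-1],[[0,0,0],[-0.05,0,-0.13],-1],[[0,0,0],[-0.05,0,-0.15],-1]]'
python3 -m creep '[[[0,0,0],[0,0,0],-1],[[0,0,0],[0,0,0],-1],[[0,0,0],[0,0,0],-1]]'
python3 - <<'E'
from bench import imaging,manip
from h import *
import pickle
c=imaging.get_calibration("wrist");g=imaging.capture("wrist")[:,:,::-1].copy();cv2.imwrite("pics/w11.png",g);pickle.dump(c,open("w11.pkl","wb"))
uv=proj(c,[(.535,.19,.085)])[0].astype(int);print(uv)
x,y=uv;x=min(x,600);r=g[max(y-50,0):y+50,x-50:min(x+50,640)]
cv2.imwrite("pics/z11.png",np.clip(cv2.resize(r,None,fx=6,fy=6,interpolation=cv2.INTER_CUBIC).astype(float)*1.8,0,255).astype(np.uint8));print(x-50,y-50)
E
```

```text
time: 28.0
tcp_pos: [0.3983, 0.1719, 0.128]
ee_rot: [-171.6, 89.7, -160.6]
contact_force: [-0.0, 1.0, 0.1]
width: 0.0849
time: 28.38
tcp_pos: [0.4001, 0.1727, 0.1329]
ee_rot: [8.0, 89.8, 19.0]
contact_force: [-0.3, -0.4, 0.2]
width: 0.0852
[531 288]
481 238
```

View pics/z11.png

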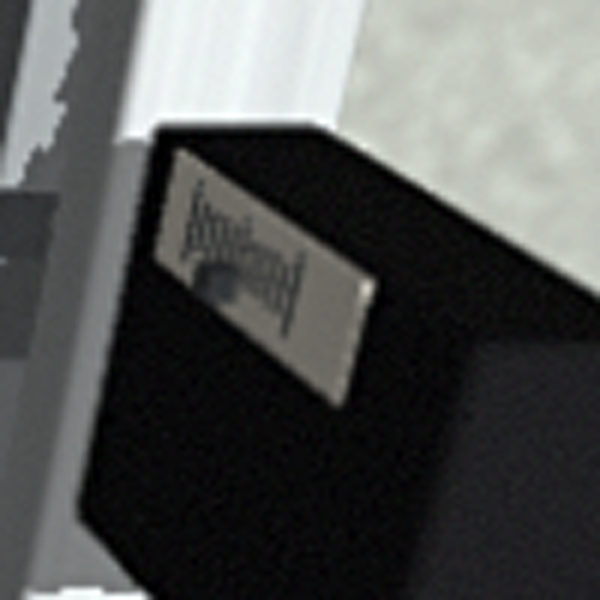

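The scale is now clear: its graduations run from (195,215) at the low end to (292,290), and the dark pointer is at about (215,285). Computing its height on the block face.

```bash
python3 - <<'E'
from h import *
import pickle
np.set_printoptions(precision=4,suppress=True)
c=pickle.load(open("w11.pkl","rb"));C=np.array(c['position'])
a=np.radians(11);ux=np.array([np.cos(a),np.sin(a),0]);uy=np.array([-ux[1],ux[0],0]);O=np.array([.549,.1732,.040])
px=[(481+x/6-.4,238+y/6-.4) for x,y in [(215,283),(193,217),(292,290),(160,128),(82,515),(180,150),(155,262),(378,280),(342,408)]]
d=ray(c,px)
for off in (-.011,-.013):
  t=((O+off*ux-C)@ux)/(d@ux);P=C+d*t[:,None]-O
  print(np.c_[P@uy,P[:,2]]*1000)
E
```

```text
[[ 14.5526  29.7862]
 [ 19.9536  23.1853]
 [ 20.0503  42.9955]
 [ 27.3199  13.2423]
 [-26.7145  13.2443]
 [ 26.3926  18.0764]
 [ 11.5371  17.6281]
 [ 27.1634  55.3883]
 [ 12.134   54.7502]]
[[ 16.0071  32.7902]
 [ 21.3292  26.2859]
 [ 21.4245  45.8063]
 [ 28.5877  16.4883]
 [-24.6564  16.4902]
 [ 27.674   21.2517]
 [ 13.0358  20.8099]
 [ 28.4335  58.0179]
 [ 13.6239  57.3891]]
```

```bash
python3 - <<'E'
from h import *
import pickle
c=pickle.load(open("w11.pkl","rb"))
a=np.radians(11);ux=np.array([np.cos(a),np.sin(a),0]);uy=np.array([-ux[1],ux[0],0]);O=np.array([.549,.1732,.0412])
g=cv2.imread("pics/w11.png");x0,y0=500,255
r=cv2.resize(g[y0:y0+55,x0:x0+50],None,fx=10,fy=10,interpolation=cv2.INTER_CUBIC).astype(float)*1.7
r=np.clip(r,0,255).astype(np.uint8)
for h,yy in [(k,y) for k in (0,4,8,12,16,20) for y in (10,28)]:
    p=proj(c,[O-.0115*ux+uy*yy/1000+np.array([0,0,(24+h)/1000])])[0]
    q=((p-[x0,y0]+.5)*10).astype(int);cv2.circle(r,tuple(map(int,q)),3,(0,0,255),-1);cv2.putText(r,str(h),tuple(map(int,q+5)),0,.5,(0,255,255))
cv2.imwrite("pics/z12.png",r)
E
```

```text
(no output)
```

View pics/z12.png

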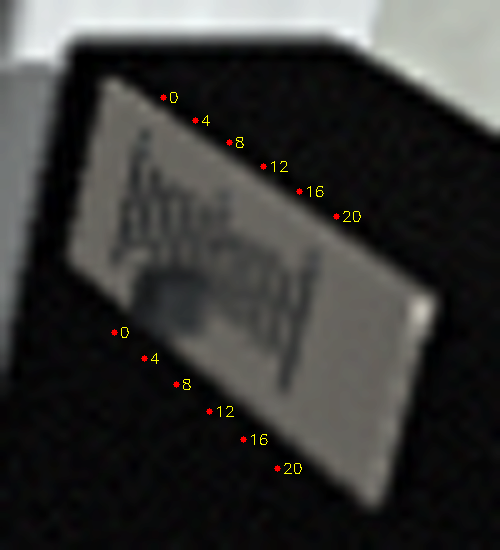

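The reprojected ruler matches the ticks 0–20. The dark pointer stands off the face, so it appears low through parallax. A lower view will settle the reading, after first checking where the offcut is.

```bash
python3 - <<'E'
from h import *
from bench import imaging
print(onz(imaging.get_calibration("top"),[(325,307),(137,265)],.01))
E
python3 -m creep '[[[0,0,0],[-0.015,0,-0.01],-1],[[0,0,0],[-0.03,0,-0.03],-1],[[0,0,0],[-0.035,0,-0.05],-1],[[0,0,0],[-0.035,0,-0.065],-1],[[0,0,0],[-0.035,0,-0.065],-1]]'
python3 -m creep '[[[0,0,0],[0,0,0],-1],[[0,0,0],[0,0,0],-1],[[0,0,0],[0,0,0],-1]]'
python3 - <<'E'
from bench import imaging,manip
from h import *
import pickle
c=imaging.get_calibration("wrist");g=imaging.capture("wrist")[:,:,::-1].copy();cv2.imwrite("pics/w13.png",g);pickle.dump(c,open("w13.pkl","wb"))
a=np.radians(11);ux=np.array([np.cos(a),np.sin(a),0]);uy=np.array([-ux[1],ux[0],0]);O=np.array([.549,.1732,.0412])
m=proj(c,[O-.0115*ux+uy*.017+np.array([0,0,.036])])[0].astype(int);print(m)
x0,y0=m-25; r=cv2.resize(g[y0:y0+55,x0:x0+55],None,fx=10,fy=10,interpolation=cv2.INTER_CUBIC).astype(float)*1.7
r=np.clip(r,0,255).astype(np.uint8)
for h,yy in [(k,y) for k in (0,4,8,12,16,20) for y in (10,28)]:
    p=proj(c,[O-.0115*ux+uy*yy/1000+np.array([0,0,(24+h)/1000])])[0]
    q=((p-[x0,y0]+.5)*10).astype(int);cv2.circle(r,tuple(map(int,q)),3,(0,0,255),-1);cv2.putText(r,str(h),tuple(map(int,q+5)),0,.5,(0,255,255))
cv2.imwrite("pics/z13.png",r);print(x0,y0)
E
```

```text
[[ 0.3808421  -0.00943606  0.01      ]
 [ 0.41253323  0.4180224   0.01      ]]
time: 29.05
tcp_pos: [0.3639, 0.1722, 0.0653]
ee_rot: [-170.0, 89.9, -159.0]
contact_force: [-0.7, -0.1, 1.0]
width: 0.0855
time: 29.42
tcp_pos: [0.3646, 0.1725, 0.0666]
ee_rot: [11.9, 90.0, 22.9]
contact_force: [-0.8, 0.3, 1.4]
width: 0.0853
[660 355]
635 330
```

View pics/z13.png

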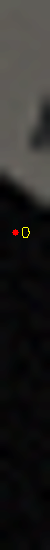

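That view puts the face out of frame; no matter. I'll triangulate the pointer from the two earlier wrist views instead (its w10 calibration follows from the pose).

```bash
python3 - <<'E'
from h import *
import pickle
np.set_printoptions(precision=4,suppress=True)
c=pickle.load(open("w11.pkl","rb"))
# camera pose in tool frame is rigid; w10 taken at commanded shift from w11 = (+0.05,0,+0.15) ; measured tcp delta
dT=np.array([.4495,.1724,.2816])-np.array([.4001,.1727,.1329])
c0=dict(c);c0['position']=np.array(c['position'])+dT
a=np.radians(11);ux=np.array([np.cos(a),np.sin(a),0]);uy=np.array([-ux[1],ux[0],0]);O=np.array([.549,.1732,.040])
def tri(p0,p1):
    d0=ray(c0,[p0])[0];d1=ray(c,[p1])[0];d0/=np.linalg.norm(d0);d1/=np.linalg.norm(d1)
    A=np.c_[d0,-d1];t=np.linalg.lstsq(A,np.array(c['position'])-c0['position'],rcond=None)[0]
    A0=c0['position']+t[0]*d0;B0=np.array(c['position'])+t[1]*d1
    P=(A0+B0)/2-O;return P@ux*1000,P@uy*1000,P[2]*1000,np.linalg.norm(A0-B0)*1000
k=lambda x,y:(385+x/7-.43,195+y/7-.43); m=lambda x,y:(500+x/10-.45,255+y/10-.45)
print("pointer",tri(k(112,132),m(170,303)))
print("scale top +y corner",tri(k(160,122),m(437,297)),"scale bottom +y corner",tri(k(95,72),m(108,78)), "top -y", tri(k(142,218),m(380,510)))
E
```

```text
pointer (np.float64(-12.260232384167304), np.float64(18.39766186801431), np.float64(33.453698556003296), np.float64(4.763242413466223))
scale top +y corner (np.float64(-9.230904351051043), np.float64(26.329814564423245), np.float64(52.94620862520546), np.float64(0.7172847435440824)) scale bottom +y corner (np.float64(-10.546168297570956), np.float64(26.311390310445372), np.float64(17.086616126793942), np.float64(0.26853290888132986)) top -y (np.float64(-11.180679454447226), np.float64(12.528156689764396), np.float64(55.0500129580714), np.float64(0.41215511808765937))
```

The two blobs aren't the same feature (4.8 mm residual), so I need one clean view. I'll tilt the tool outward so the wrist camera looks more squarely at the −x face, keeping clear of the gauge.

```bash

python3 -m creep '[[[0,-0.05,0],[0,-0.01,0.03],-1],[[0,-0.2,0],[0.01,-0.03,0.05],-1],[[0,-0.35,0],[0.025,-0.06,0.05],-1],[[0,-0.5,0],[0.045,-0.06,0.045],-1],[[0,-0.6,0],[0.06,-0.06,0.04],-1]]'
python3 -m creep '[[[0,0,0],[0,0,0],-1],[[0,0,0],[0,0,0],-1],[[0,0,0],[0,0,0],-1]]'
cat > look.py <<'E'
import sys
from bench import imaging,manip
from h import *
import pickle
n=sys.argv[1]
c=imaging.get_calibration("wrist");g=imaging.capture("wrist")[:,:,::-1].copy();cv2.imwrite(f"pics/w{n}.png",g);pickle.dump(c,open(f"w{n}.pkl","wb"))
print(c['position'])
a=np.radians(11);ux=np.array([np.cos(a),np.sin(a),0]);uy=np.array([-ux[1],ux[0],0]);O=np.array([.549,.1732,.0405])
m=proj(c,[O-.0115*ux+uy*.017+np.array([0,0,.036])])[0].astype(int);print(m)
x0,y0=np.clip(m-30,0,[580,420]); r=cv2.resize(g[y0:y0+60,x0:x0+60],None,fx=9,fy=9,interpolation=cv2.INTER_CUBIC).astype(float)*1.7
r=np.clip(r,0,255).astype(np.uint8)
for h,yy in [(k,y) for k in (0,4,8,12,16,20) for y in (10,28)]:
    p=proj(c,[O-.0115*ux+uy*yy/1000+np.array([0,0,(24+h)/1000])])[0]
    q=((p-[x0,y0]+.5)*9).astype(int);cv2.circle(r,tuple(map(int,q)),3,(0,0,255),-1);cv2.putText(r,str(h),tuple(map(int,q+5)),0,.5,(0,255,255))
cv2.imwrite(f"pics/z{n}.png",r);print(x0,y0)
E
python3 look.py 14
```

```text
time: 30.1
tcp_pos: [0.4465, 0.1228, 0.1043]
ee_rot: [-11.9, 56.4, -1.1]
contact_force: [-0.3, -0.3, 0.1]
width: 0.0858
time: 30.48
tcp_pos: [0.4462, 0.123, 0.1067]
ee_rot: [-11.8, 56.5, -1.0]
contact_force: [-0.4, -0.1, 0.2]
width: 0.0857
[0.35313823 0.20871086 0.21577303]
[426 185]
396 155
```

View pics/z14.png

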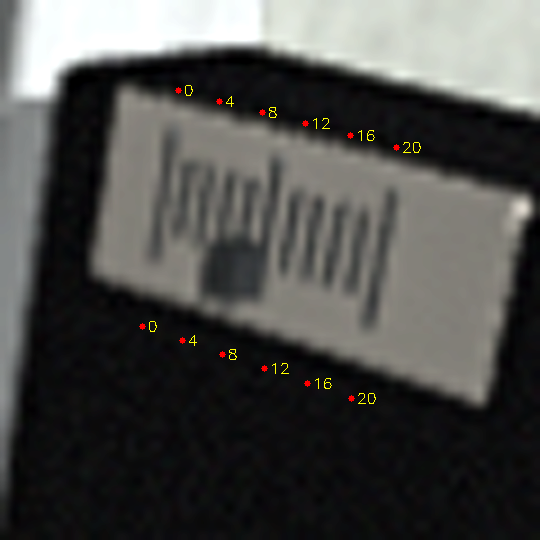

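View pics/w14.png

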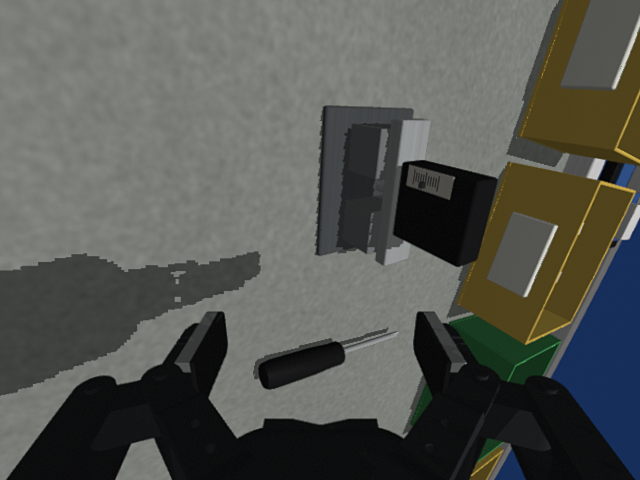

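The square pointer sits next to the 8–10 marks and stands proud of the face, so the downward view under-reads it. True reading is about 10–12 mm, which agrees with the ~12 mm of travel felt. Backing off, final check, then hand in.

```bash

python3 -m creep '[[[0,0,0],[-0.02,0,0.02],-1],[[0,0.1,0],[-0.05,0,0.06],-1],[[0,0.25,0],[-0.06,0,0.1],-1],[[0,0.4,0],[-0.06,0,0.12],-1],[[0,0.5,0],[-0.06,0,0.13],-1]]'
python3 -m creep '[[[0,0,0],[0,0,0],-1],[[0,0,0],[0,0,0],-1],[[0,0,0],[0,0,0],-1],[[0,0,0],[0,0,0],-1]]'
python3 - <<'E'
from bench import imaging,manip
from h import *
g=imaging.capture("top")[:,:,::-1].copy();cv2.imwrite("pics/top15.png",g)
cv2.imwrite("pics/topd.png",cv2.absdiff(cv2.imread("pics/top0.png"),g)*2)
print(manip.get_state()['contact_force'],manip.get_state()['time'])
E
```

```text
time: 31.15
tcp_pos: [0.3869, 0.123, 0.2383]
ee_rot: [-16.7, 85.2, -5.8]
contact_force: [-0.5, -0.3, -0.3]
width: 0.0855
time: 31.65
tcp_pos: [0.3854, 0.1231, 0.2352]
ee_rot: [-17.5, 85.1, -6.5]
contact_force: [0.6, 0.5, -0.1]
width: 0.0853
[ 0.14163044 -0.46240011 -0.06708907] 31.7
```

View pics/topd.png

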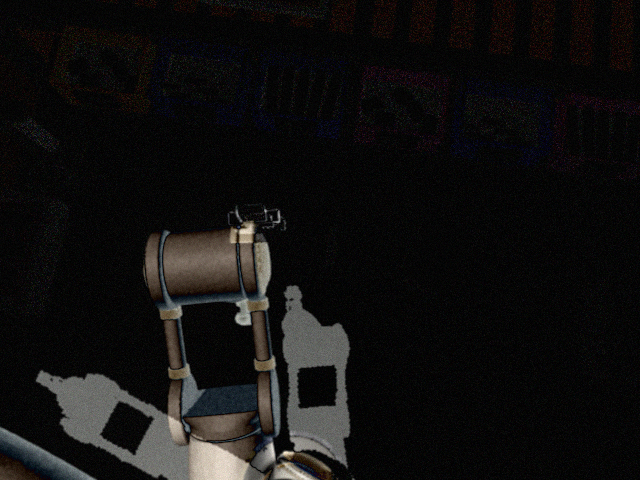

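The top difference shows only the arm, its shadow and the gauge's small re-centring; screwdriver, offcut, tape, jar, heat sink and bar are unchanged. Handing in.

```bash
python3 -c "
from bench import order
print(order.sign_off())"
```

```text
the job is handed in; nothing more can be done
None
```

I took the reading and set the gauge back upright on its stand with the pointer still showing; the job is handed in at about 31.7 s of the 64 s allowed. The sign-off gave no verdict.

- **Finding the groove:** the wrist camera put it about 6 mm to the +y side of the rail's centre. The probe felt nothing until the foot was about 12 to 13 mm above the rims, too low to be the flat beside the groove, so it was on the groove floor.
- **Pressing:** I pressed until the foot stopped moving. It stayed there for about 3.9 s at a total of 12 to 15 N, which I estimate as 7 to 10 N on the rims. It looked flush on both rims.
- **Setting down:** the gauge and stand centres agreed within about 0.5 mm just before lowering. It touched down with about 8 N, and I released it slowly. The last pictures show it upright, with the arm clear.
- **Bystanders:** before-and-after pictures show nothing moved except the arm, its shadow and the gauge's own small re-centring. The clamp bar and the ends of the bench were partly in dim areas of those pictures.

**Reading, less certain:** I could not read the pointer exactly. It shows near 8 mm in an oblique view, but it stands off the scale, so that view reads low. The probe travel I felt was about 12 to 12.6 mm, so I take the true reading as about 10 to 12 mm. An attempt to triangulate it from two views failed with a 4.8 mm mismatch, and I discarded it.

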